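Roll the bracelet bar down to its stop

TASK

Take the cork-faced hand block from its blue mat and, pressing lightly with its flat cork face on top of the red bracelet bar, roll the bar out of its groove and down the sloping display board to rest square against the stop, half a turn on, so that its white inlay ends on top. Keep a light, steady pressure all the way so that the bar never runs loose, slips round or is squeezed hard, and keep fingers and arm off the bar. Then stand the block back on its mat and leave the tray, mug and jar where they are.

Things in the scene. Friction and masses are not known exactly. Their poses are not given: they have to be found in the camera images.
- board: Fixed wooden base, 164 mm (x) by 120 mm (y), origin on the table under its middle, z up. On it a black panel 136 mm long slopes down towards +y (downhill); its tilt, 4 to 12 degrees, is set anew each time and not measured. A 15 mm wide groove along x near its upper end holds the bar at the start. At its lower end stands the stop: a pale wooden ledge along x, 26 mm high, square to the panel.
- groove (a point): Where the bar's centre lies while it rests in the groove (board frame: y -28.5, z 54.7 mm), whatever the tilt. Leaving the groove it first rises 1.5 mm from the slope. From groove to stop the bar travels 63 mm along the slope, half a turn, and so ends 3 to 12 mm lower; a flat face rolling it moves twice as far as the bar does.
- bar_center (a point): Centre of the loose bracelet bar: red lacquered wooden cylinder 40 mm in diameter, 120 mm long (its x), brass end discs, 0.3 kg. A 22 mm wide white inlay lies along its -z side, underneath at the start. Unheld outside the groove it runs away downhill. 3 to 8 N of pressure rolls it without slip; over 18 N is too hard. All is stiff: each mm too low adds some 5 to 10 N.
- block_center (a point): Middle of the loose hand block's grip, 40 mm above its flat cork underside. Base 70 (x) by 100 (y) by 16 mm; on its middle the upright grip, 50 (x) by 26 (y) mm, top 62 mm above the underside: grip it across y from above, fingertips just over the base. 0.2 kg. To roll the bar all the way, y along the slope, touch it first about 30 mm downhill of the block's middle.
- mat: Fixed blue mat on which the block stands, 130 mm (x) by 160 mm (y) by 4 mm thick. Origin on the table under its middle, z up.
- tray: Bystander: loose black ring tray with six compartments, 120 mm (x) by 160 mm (y) by 22 mm, 0.5 kg. Origin in the middle of its underside.
- mug: Bystander: loose white mug, 76 mm across, 90 mm high. Origin in the middle of its underside.
- jar: Bystander: loose amber jar with wooden cap, 60 mm across, 70 mm high. Origin in the middle of its underside.
Things that resemble listed ones, but are neither listed nor needed, are in the scene too. What is shaped like the part that bears block_center but green or purple is not meant.

How it is judged:
By the outcome, as a careful person would: the job done as asked, in the order asked, and still so for the second after the job is handed in, with the robot touching nothing.
It also fails if it takes over 72 s, if anything falls off the work surface, if the arm or the gripper's body presses on something with over 40 N, if the wrist force passes 120 N, or if a joint passes its speed limit or range.

ROBOT

A 7-joint arm with a two-finger parallel gripper is mounted at the origin on the work surface. World frame = base frame: x ahead of the robot, y to its left, z up, the work surface at z = 0. Lengths are in m, angles in rad, forces in N, time in s.
With the tool pointing down it reaches from about 0.4 to 0.85 m from the base axis. Payload 4.5 kg.
Tool frame: the origin (TCP) lies on the centre line of the jaws, within the pads' length; the fingertips stand ahead of it and the grasp point (between the pads) lies 6 mm ahead of it (r.tcp_to_tips is the x of the fingertips in the tool frame, in m); x points along the fingers, y is the direction in which the jaws open and shut, and the axes are right-handed (so a half turn about x gives the same grasp; the last joint's range is limited). The gripper opens to 88 mm and grips with 3 to 60 N. Pads are 18 mm wide; open, the fingers measure 123 mm over their backs; the gripper's body (75 mm by 187 mm) begins 45 mm behind the grasp point.
Start: joints at [-1.237, 0.689, -0.195, 1.565, 0.157, 0.902, -0.215], TCP at [0.185, 0.597, 0.227] pointing down, gripper open.
Joint ranges: [-3.01, 3.01], [-0.46, 2.08], [-1.47, 1.51], [0.13, 2.56], [-1, 4.14], [0.04, 2.09], [-2.66, 2.66]. Speed limits (rad/s): [2.57, 2.57, 3.14, 3.14, 3.14, 3.14, 3.14].

INTERFACE

Orientations are given as a unit quaternion [x, y, z, w].
In Python, from plant import r gives the robot as it stands.
- The arm moves only by the tool play_rows, never from a script. Its argument "targets" is a list of rows, each a list of 3 entries, a list of its own where there are three numbers: the turn, a rotation vector about the world's x, y, z in rad, then the shift along the world's x, y, z in units of 40 mm (1.0 is 40 mm), then the closure in counts, from 0 (fully open) to 255 (shut). A call has 1 to 5 rows; each row shifts and turns the commanded pose from where the row before left it; what a row does not reach is not made up. A row lasts 1/10 s, in which the tool goes at most 50 mm and 8.59 degrees, less where a joint would pass 70% of its speed; a pose out of reach is approached as far as the arm can. A call is refused whole if a number of a shift passes 1 or a number of a turn 0.15, either way. A call with a gripper value outside its range is refused whole. The fingers move at their own pace and stop on an object; "newtons" is the grip in N (left out, the last holds). Time passes only in rows, so rows that do not move let the fingers close. It gives the time, the measured TCP pose, the force and the opening at its end, in the units of the state.
- r.get_state(): the state, without advancing time (a new reading comes with each control period).
- r.snapshot(name): name is "side" or "top"; returns a dict with "color" (400x640x3 uint8, red, green, blue), "fx", "fy", "cx", "cy" (pixels), "cam_to_world" (4x4, takes a point from camera to world coordinates). Camera axes: x right, y up, looking along -z (the intrinsics and any distortion apply to the point x, -y, -z); pixel columns grow to the right and rows downward; lengths in m; the calibration is good to about 2 mm. A picture is of the moment at which its call begins. There is no depth.
- r.finish_job(): hands the job in, once; it reports no verdict.
The state is a dict: "clock": time; "q": joint angles; "qd": joint speeds; "joint_torque": joint torques, N m; "tool_pos": TCP position; "eef_rot": TCP orientation; "contact_force": force on the tool from outside, world axes, zero at the start; "moment": the same for the moment, N m; "opening": opening from 0.0 (shut) to 1.0 (fully open).
Only numpy, scipy, OpenCV 4.12 (cv2) and the standard library are available. Lean on these libraries where they do the work, as an engineer would, in place of code of your own. Each camera call takes 0.05 s, during which the arm holds its last target.

## Working session

There is one attempt and no reset: what is moved stays moved. The work goes in short steps, Python scripts to look and compute and a tool call to move; the robot and the scene stay as the last step left them, time stands still between calls to the robot, and variables do not carry over. Pictures are saved under pics/ and viewed, and the job is handed in when it is done.

Besides the shell and the picture viewer there is one more tool, called after "Call:" as a command line: name --argument value ..., lists and objects as JSON in quotes. play_rows: Moves the arm, as the interface text tells. Its arguments: {"type":"object","properties":{"targets":{"type":"array","items":{"type":"array"}},"newtons":{"type":"number"}},"required":["targets"]}

```bash
ls; mkdir -p pics; python3 - <<'E'
from plant import r
import cv2
s=r.get_state();print(s, r.tcp_to_tips)
for n in("side","top"):
    d=r.snapshot(n);cv2.imwrite(f"pics/{n}0.png",d["color"][:,:,::-1]);print(n,{k:v for k,v in d.items() if k!="color"})
E
```

```text
pics
{'clock': 0.0, 'q': array([-1.23720852,  0.69001213, -0.19448008,  1.56631753,  0.15728289,
        0.90254702, -0.21509622]), 'qd': array([-0.00080683,  0.00310501, -0.00056537, -0.00053747,  0.00079894,
        0.00077705,  0.00027719]), 'joint_torque': array([ 5.01236391e-04, -5.27561224e+01, -1.26675177e+00, -1.53433102e+01,
       -5.26351773e-02,  6.52205534e-03,  1.66991385e-04]), 'tool_pos': array([0.18444382, 0.596473  , 0.22659871]), 'eef_rot': array([ 0.104909  ,  0.69922799, -0.10624631,  0.69913234]), 'contact_force': array([0.60054105, 0.94437009, 0.08921095]), 'moment': array([-0.02846659, -0.06643113,  0.02267353]), 'opening': 1.000711513318564} 0.025
side {'fx': 483.577099076761, 'fy': 483.577099076761, 'cx': 317.5028362615523, 'cy': 204.89142319036503, 'cam_to_world': array([[ 0.95024759,  0.20498355, -0.23454478,  0.20371413],
       [-0.31128748,  0.65242444, -0.69097211, -1.12549395],
       [ 0.01138483,  0.72960544,  0.68377357,  1.01713333],
       [ 0.        ,  0.        ,  0.        ,  1.        ]])}
top {'fx': 507.6525992100675, 'fy': 507.6525992100675, 'cx': 324.84916017689784, 'cy': 195.50771665462068, 'cam_to_world': array([[ 0.02128739,  0.99863307, -0.0477372 ,  0.43797104],
       [-0.99963042,  0.02045258, -0.01790836, -0.14916085],
       [-0.01690754,  0.04810078,  0.99869938,  1.51330512],
       [ 0.        ,  0.        ,  0.        ,  1.        ]])}
```

View pics/side0.png

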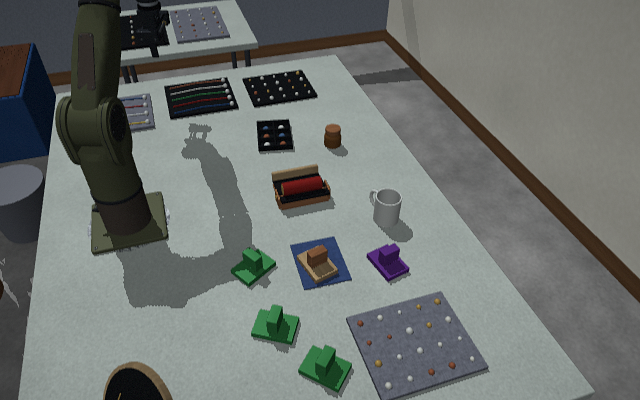

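View pics/top0.png

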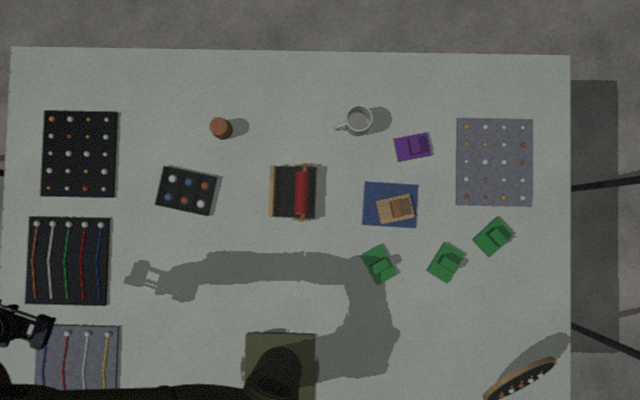

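```bash
python3 - <<'E'
import cv2
t=cv2.imread("pics/top0.png");s=cv2.imread("pics/side0.png")
cv2.imwrite("pics/t_crop.png",cv2.resize(t[150:240,255:425],None,fx=4.7,fy=4.7,interpolation=cv2.INTER_CUBIC))
cv2.imwrite("pics/s_crop.png",cv2.resize(s[155:295,265:360],None,fx=4.2,fy=4.2,interpolation=cv2.INTER_CUBIC))
E
```

```text
(no output)
```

View pics/t_crop.png

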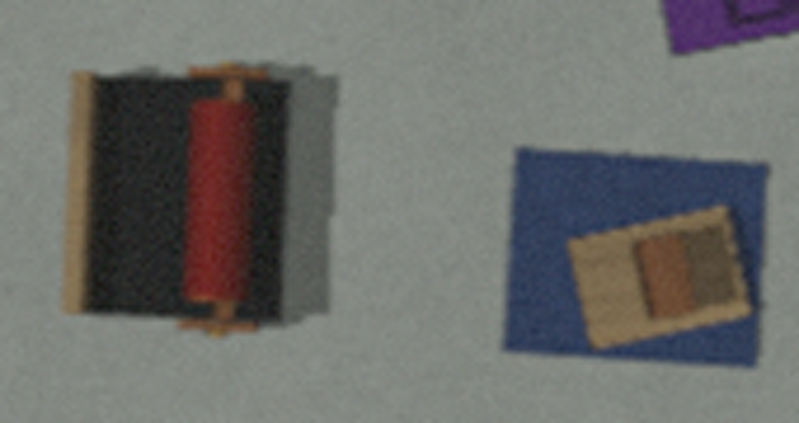

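View pics/s_crop.png

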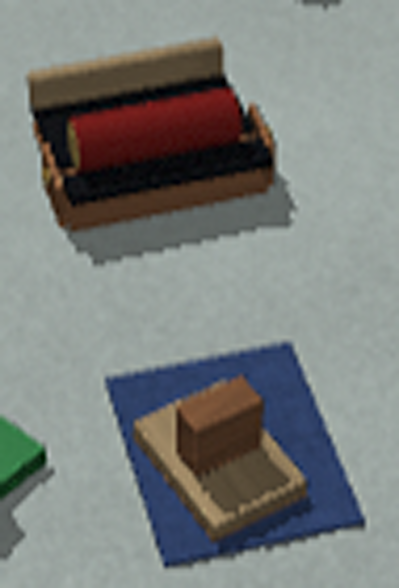

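```bash
cat > h.py <<'E'
import numpy as np, cv2, pickle
from scipy.optimize import least_squares
def proj(cam,P):
    T=np.linalg.inv(cam["cam_to_world"]);P=np.atleast_2d(P)
    p=P@T[:3,:3].T+T[:3,3]; x,y,z=p[:,0],-p[:,1],-p[:,2]
    return np.c_[cam["fx"]*x/z+cam["cx"],cam["fy"]*y/z+cam["cy"]]
def ray(cam,uv,z):
    uv=np.atleast_2d(uv);d=np.c_[(uv[:,0]-cam["cx"])/cam["fx"],-(uv[:,1]-cam["cy"])/cam["fy"],-np.ones(len(uv))]@cam["cam_to_world"][:3,:3].T
    o=cam["cam_to_world"][:3,3];return o+d*((z-o[2])/d[:,2])[:,None]
E
python3 - <<'E'
from plant import r
import numpy as np,cv2,pickle
for n in("side","top"):
    ds=[r.snapshot(n) for _ in range(4)]
    d=ds[0];d["color"]=np.mean([x["color"] for x in ds],0).astype(np.uint8)
    pickle.dump(d,open(n+".pkl","wb"))
    im=d["color"][:,:,::-1]
    for o,(x0,y0,w,h) in ({"board":(262,155,80,60),"block":(285,230,72,62)} if n=="side" else {"board":(264,156,64,68),"block":(356,174,70,62)}).items():
        k=int(min(800/w,600/h)); c=cv2.resize(im[y0:y0+h,x0:x0+w],None,fx=k,fy=k,interpolation=cv2.INTER_CUBIC)
        c=np.clip(c*1.4,0,255).astype(np.uint8)
        for g in range(0,w,10): cv2.line(c,(g*k+k//2,0),(g*k+k//2,c.shape[0]),(255,255,0),1);cv2.putText(c,str(x0+g),(g*k+k//2,12),0,.4,(0,255,255),1)
        for g in range(0,h,10): cv2.line(c,(0,g*k+k//2),(c.shape[1],g*k+k//2),(255,255,0),1);cv2.putText(c,str(y0+g),(0,g*k+k//2),0,.4,(0,255,255),1)
        cv2.imwrite(f"pics/{n}_{o}.png",c)
E
```

```text
(no output)
```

View pics/side_board.png

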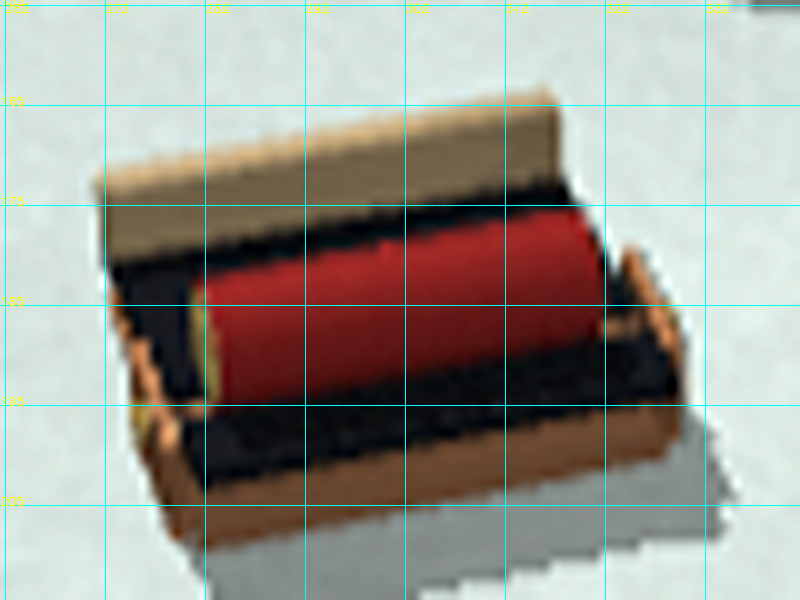

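View pics/top_board.png

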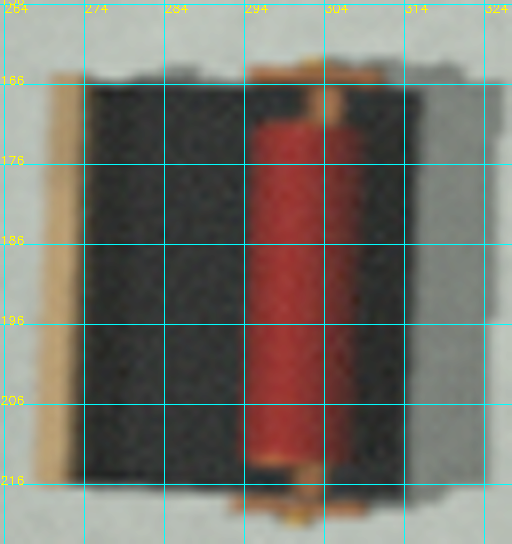

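View pics/side_block.png

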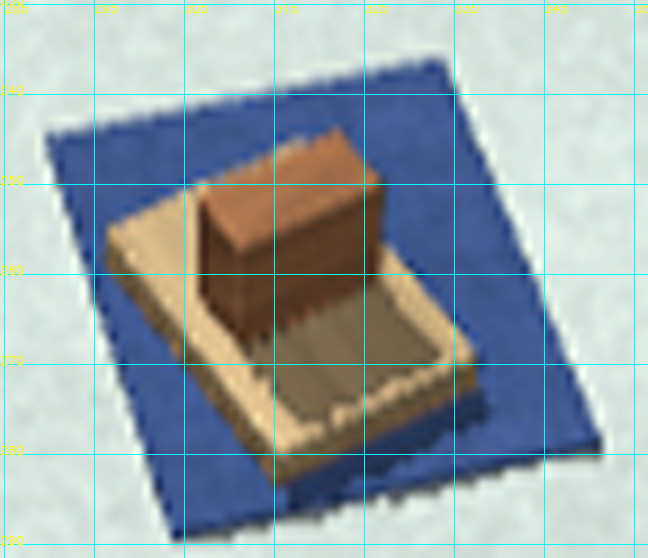

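View pics/top_block.png

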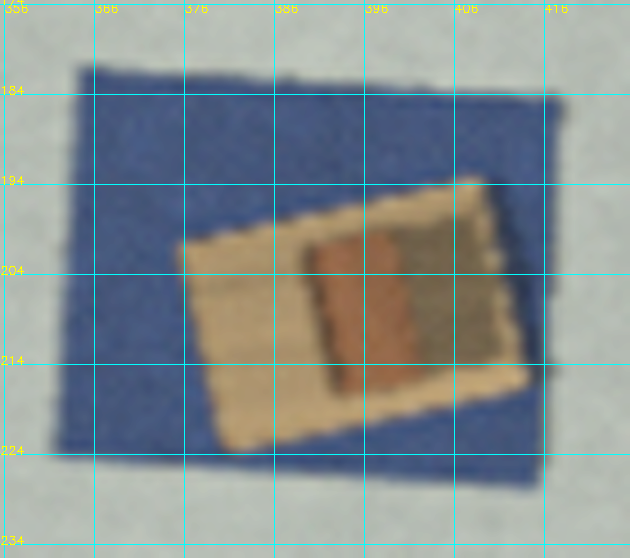

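```bash
cat > fit.py <<'E'
from h import *
C={n:pickle.load(open(n+".pkl","rb")) for n in("side","top")}
def px(x0,y0,k,L): return np.array([(x0+X/k-.5,y0+Y/k-.5) for X,Y in L])
def R(y):c,s=np.cos(y),np.sin(y);return np.array([[c,-s],[s,c]])
# block
B={"side":px(285,230,9,[(107,232),(277,450),(477,352),(200,190),(240,250),(383,183),(338,128)]),
"top":px(356,174,9,[(225,450),(532,380),(487,178),(345,396),(420,382),(393,230),(318,243)])}
b=[(-35,50),(-35,-50),(35,-50),(35,50)];g=[(-25,13),(-25,-13),(25,-13),(25,13)]
def mb(n,p):
    bb=[0,1,2] if n=="side" else [0,1,2]
    q=np.array([(*b[i],20) for i in bb]+[(*c,66) for c in g])/1000
    return np.c_[q[:,:2]@R(p[2]).T+p[:2],q[:,2]]
for ns in(["side"],["top"],["side","top"]):
    f=lambda p:np.concatenate([(proj(C[n],mb(n,p))-B[n]).ravel() for n in ns])
    s=least_squares(f,[.45,-.35,0]);print("block",ns,s.x,np.degrees(s.x[2]),np.abs(s.fun).max())
M={"side":px(285,230,9,[(45,133),(178,537),(602,447),(443,60)]),"top":px(356,174,9,[(55,457),(537,487),(562,100),(80,67)])}
m=[(-65,80),(-65,-80),(65,-80),(65,80)]
mm=lambda p:np.c_[np.array(m)/1000@R(p[2]).T+p[:2],np.full(4,.004)]
for ns in(["side"],["top"],["side","top"]):
    f=lambda p:np.concatenate([(proj(C[n],mm(p))-M[n]).ravel() for n in ns])
    s=least_squares(f,[.45,-.35,0]);print("mat",ns,s.x,np.degrees(s.x[2]),np.abs(s.fun).max())
# board: (x,along,normal) rel. groove point
D={"side":px(262,155,10,[(108,262),(560,183),(105,193),(557,112),(97,180),(550,90),(205,487),(680,402),(205,345)]),
"top":px(264,156,8,[(72,483),(87,80),(35,487),(50,75),(408,497),(420,90),(295,461),(309,123)])}
def md(n,p):
    x,y,w,tau,W,t,u=p
    F=lambda sx,a,h:(sx,a,h)
    S=[F(-W,.083,-.0185),F(W,.083,-.0185)];T=[F(-W,.083,.0075),F(W,.083,.0075)];K=[F(-W,.083+t,.0075),F(W,.083+t,.0075)];U=[F(-W,-u,-.0185),F(W,-u,-.0185)]
    q=S+T+K+U+[F(-.06,0,0)] if n=="side" else T+K+U+[F(-.06,0,0),F(.06,0,0)]
    q=np.array(q);c,s=np.cos(tau),np.sin(tau)
    Y=-.0285+q[:,1]*c+q[:,2]*s;Z=.0547-q[:,1]*s+q[:,2]*c
    return np.c_[np.c_[q[:,0],Y]@R(w).T+[x,y],Z]
for ns in(["side"],["top"],["side","top"]):
    f=lambda p:np.concatenate([(proj(C[n],md(n,p))-D[n]).ravel() for n in ns])
    s=least_squares(f,[.45,-.05,0,.14,.07,.01,.04]);print("board",ns,s.x.round(4),np.degrees(s.x[2:4]),np.abs(s.fun).max());
print(s.fun.reshape(-1,2).round(2))
p=s.x
print("groove",np.r_[R(p[2])@[0,-.0285]+p[:2],.0547])
E
python3 fit.py
```

```text
block ['side'] [ 0.47419241 -0.32871585  0.24119418] 13.819408677403231 0.6810603214859725
block ['top'] [ 0.47573217 -0.32851698  0.2236778 ] 12.815793780094713 0.9227402901473454
block ['side', 'top'] [ 0.4749348  -0.32853848  0.23183361] 13.283087461598651 1.0388375824619231
mat ['side'] [ 0.48685615 -0.31676977 -0.04465234] -2.558390842001844 0.4641124077668337
mat ['top'] [ 0.48789945 -0.31527458 -0.04635884] -2.65616613835303 0.42638680152401776
mat ['side', 'top'] [ 0.48741038 -0.31587451 -0.04558884] -2.6120483952550684 0.6186872751177361
board ['side'] [ 0.5155 -0.0279 -0.0292  0.1317  0.0741  0.0106  0.0472] [-1.67514476  7.54465143] 0.6360719233409782
board ['top'] [ 0.5181 -0.0266 -0.0145  0.2376  0.0741  0.014   0.0364] [-0.8328405  13.61362323] 0.7417427854790901
board ['side', 'top'] [ 0.517  -0.0278 -0.0165  0.1279  0.0741  0.0121  0.0389] [-0.94292679  7.32578235] 2.093724656444209
[[ 0.52  0.02]
 [ 0.09 -0.48]
 [ 0.14 -0.03]
 [ 0.18 -0.26]
 [ 0.09 -0.68]
 [-0.23  0.08]
 [-0.02 -1.17]
 [-0.07 -2.09]
 [ 1.03  0.01]
 [-0.54  0.75]
 [-0.23 -0.06]
 [-0.    0.09]
 [ 0.32  0.47]
 [ 0.63  0.64]
 [ 1.1   0.59]
 [ 0.55 -0.33]
 [ 0.46  0.35]]
groove [ 0.51652929 -0.05629147  0.0547    ]
```

```bash
cat > red.py <<'E'
from h import *
C={n:pickle.load(open(n+".pkl","rb")) for n in("side","top")}
im=C["top"]["color"].astype(float)
red=im[:,:,0]-im[:,:,1]
# per-row weighted: subpixel edges at half max
L=[]
for v in range(174,211):
    row=red[v,285:318]; m=np.clip(row/ np.percentile(row,85),0,1)
    i=np.where(m>.5)[0];a,b=i[0],i[-1]
    ea=a-(m[a]-.5)/(m[a]-m[a-1]); eb=b+(m[b]-.5)/(m[b]-m[b+1])
    L.append((v,285+ea,285+eb))
L=np.array(L)
for nm,c in(("left",L[:,1]),("right",L[:,2]),("mid",L[:,1:].mean(1))):
    k=np.polyfit(L[:,0],c,1);res=np.std(np.polyval(k,L[:,0])-c)
    P=ray(C["top"],[(np.polyval(k,v),v) for v in(174,210)],.0547)
    d=P[0]-P[1];print(nm,k.round(4),res.round(2),"yaw",np.degrees(np.arctan2(d[1],d[0])),P.round(4))
# pale stop & panel edges in top: gradient along row
g=im.sum(2)
for nm,lo,hi,sgn in(("stopback",264,273,0),("stopfront",270,278,-1),("panelend",308,320,1)):
    Q=[]
    for v in range(172,212):
        dd=np.abs(np.diff(im[v,lo:hi],axis=0)).sum(1)
        dd=np.clip(dd-dd.mean(),0,None);Q.append((v,lo+.5+(dd*np.arange(len(dd))).sum()/dd.sum()))
    Q=np.array(Q)
    k=np.polyfit(Q[:,0],Q[:,1],1);r=np.polyval(k,Q[:,0])-Q[:,1];ok=abs(r)<1;k=np.polyfit(Q[ok,0],Q[ok,1],1)
    P=ray(C["top"],[(np.polyval(k,v),v) for v in(172,211)],.05);d=P[0]-P[1]
    print(nm,r.std().round(2),"yaw",np.degrees(np.arctan2(d[1],d[0])),P.round(4))
# side: long silhouette edges of bar
im=C["side"]["color"].astype(float);red=im[:,:,0]-im[:,:,1]
E=[]
for u in range(286,318):
    c=red[165:205,u];m=c/np.percentile(c,85)
    i=np.where(m>.4)[0];E.append((u,165+i[0],165+i[-1]))
E=np.array(E);
for j in(1,2):print(np.polyfit(E[:,0],E[:,j],1))
c=C["side"]
for yaw in(-2,-1.5,-1,-.5):
    t=np.radians(yaw);g=np.array([.5165,-.0563,.0547]);d=np.array([np.cos(t),np.sin(t),0])*.05
    q=proj(c,[g-d,g+d]);print(yaw,q.round(1).tolist(),(q[1]-q[0])[1]/(q[1]-q[0])[0])
E
python3 red.py
```

```text
left [-4.250000e-02  3.026903e+02] 0.09 yaw -1.0490783602243896 [[ 0.5681 -0.0364  0.0547]
 [ 0.4641 -0.0345  0.0547]]
right [-4.160000e-02  3.146097e+02] 0.12 yaw -1.0605669455331452 [[ 0.5688 -0.0713  0.0547]
 [ 0.4649 -0.0694  0.0547]]
mid [-4.2000e-02  3.0865e+02] 0.08 yaw -1.0548238353341046 [[ 0.5684 -0.0538  0.0547]
 [ 0.4645 -0.0519  0.0547]]
stopback 0.33 yaw 3.9702776804246005 [[0.5728 0.0408 0.05  ]
 [0.4599 0.0329 0.05  ]]
stopfront 0.15 yaw -1.058893985854728 [[0.5731 0.0261 0.05  ]
 [0.46   0.0282 0.05  ]]
panelend 0.15 yaw -0.9336433195113222 [[ 0.5755 -0.0955  0.05  ]
 [ 0.4626 -0.0937  0.05  ]]
[-1.82184751e-01  2.33678702e+02]
[-1.12903226e-01  2.26040323e+02]
-2 [[286.2, 188.2], [318.0, 182.5]] -0.1794689010332732
-1.5 [[286.2, 188.3], [317.9, 182.4]] -0.18558988722545658
-1 [[286.2, 188.4], [317.9, 182.3]] -0.19174019926243666
-0.5 [[286.3, 188.5], [317.9, 182.2]] -0.1979209920270481
```

```bash
cat > go.py <<'E'
import numpy as np
from scipy.spatial.transform import Rotation as Ro
from plant import r
def down(yaw,tau=0,boardyaw=0):
    # tool x = -normal, tool y = along (block y) ; base pose then tilt about board x by -tau
    c,s=np.cos(yaw),np.sin(yaw)
    X=np.array([0,0,-1.]);Y=np.array([-s,c,0]);M=np.c_[X,Y,np.cross(X,Y)]
    ax=np.array([np.cos(boardyaw),np.sin(boardyaw),0])
    return Ro.from_rotvec(-tau*ax)*Ro.from_matrix(M)
def plan(p,R,flip=False):
    s=r.get_state();cur=Ro.from_quat(s["eef_rot"])
    if flip: R=R*Ro.from_euler('x',np.pi)
    rv=(R*cur.inv()).as_rotvec();d=(np.array(p)-s["tool_pos"])/.04
    print("t",round(s["clock"],2),"pos",s["tool_pos"].round(4),"turn",rv.round(4),"shift units",d.round(3),"F",s["contact_force"].round(2),"M",s["moment"].round(2),"q7",s["q"][6].round(2),"open",round(s["opening"],3))
E
python3 -c "
from go import *
s=r.get_state();print(Ro.from_quat(s['eef_rot']).as_matrix().round(3))
y=np.radians(13.3)
for f in(0,1):plan([.475,-.3285,.16],down(y),f)
"
```

```text
[[-0.     0.295  0.955]
 [ 0.     0.955 -0.295]
 [-1.     0.    -0.   ]]
t 0.5 pos [0.1846 0.5971 0.2274] turn [-0.     -0.      0.5319] shift units [  7.261 -23.141  -1.686] F [ 0.08 -0.1  -0.21] M [0.01 0.01 0.07] q7 -0.22 open 1.0
t 0.5 pos [0.1846 0.5971 0.2274] turn [-0.0000e+00  1.0000e-04 -2.6097e+00] shift units [  7.261 -23.141  -1.686] F [ 0.08 -0.1  -0.21] M [0.01 0.01 0.07] q7 -0.22 open 1.0
```

Call:
play_rows --targets '[[[0, 0, 0.04], [0.6, -0.6, 0], 0], [[0, 0, 0.04], [0.7, -0.8, 0], 0], [[0, 0, 0.04], [0.7, -0.8, 0], 0], [[0, 0, 0.04], [0.7, -0.8, 0], 0], [[0, 0, 0.04], [0.7, -0.9, 0], 0]]' --newtons 40

```text
clock: 1.0
tool_pos: [0.3215, 0.4404, 0.2276]
eef_rot: [0.035, 0.706, -0.034, 0.706]
contact_force: [1.3, 1.3, 1.0]
opening: 1.004
```

Call:
play_rows --targets '[[[0, 0, 0.04], [0.6, -1, 0], 0], [[0, 0, 0.04], [0.5, -1, 0], 0], [[0, 0, 0.04], [0.4, -1, 0], 0], [[0, 0, 0.04], [0.4, -1, 0], 0], [[0, 0, 0.04], [0.4, -1, 0], 0]]'

```text
clock: 1.5
tool_pos: [0.4132, 0.2396, 0.2277]
eef_rot: [-0.036, 0.706, 0.036, 0.706]
contact_force: [0.9, 0.5, 0.3]
opening: 1.004
```

Call:
play_rows --targets '[[[0, 0, 0.04], [0.4, -1, 0], 0], [[0, 0, 0.04], [0.3, -1, 0], 0], [[0, 0, 0.04], [0.3, -1, 0], 0], [[0, 0, 0], [0.2, -1, 0], 0], [[0, 0, 0], [0.2, -1, 0], 0]]'

```text
clock: 2.0
tool_pos: [0.469, 0.0394, 0.2276]
eef_rot: [-0.078, 0.703, 0.078, 0.703]
contact_force: [0.6, -0.9, 0.2]
opening: 0.997
```

```bash
python3 -c "
from go import *
plan([.475,-.3285,.16],down(np.radians(13.3)))"
```

```text
t 2.0 pos [0.469  0.0394 0.2276] turn [-0.0002  0.0007  0.0121] shift units [ 0.15  -9.198 -1.691] F [ 0.63 -0.89  0.2 ] M [ 0.09 -0.07  0.02] q7 1.25 open 0.997
```

Call:
play_rows --targets '[[[0, 0, 0.012], [0.15, -1, 0], 0], [[0, 0, 0], [0, -1, 0], 0], [[0, 0, 0], [0, -1, 0], 0], [[0, 0, 0], [0, -1, 0], 0], [[0, 0, 0], [0, -1, 0], 0]]'

```text
clock: 2.5
tool_pos: [0.4745, -0.1606, 0.2276]
eef_rot: [-0.082, 0.702, 0.082, 0.703]
contact_force: [0.6, 0.0, -0.2]
opening: 1.006
```

Call:
play_rows --targets '[[[0, 0, 0], [0, -1, 0], 0], [[0, 0, 0], [0, -1, -0.3], 0], [[0, 0, 0], [0, -1, -0.4], 0], [[0, 0, 0], [0, -0.9, -0.5], 0], [[0, 0, 0], [0, -0.3, -0.49], 0]]'

```text
clock: 3.0
tool_pos: [0.4734, -0.3324, 0.159]
eef_rot: [-0.081, 0.703, 0.078, 0.703]
contact_force: [-0.1, -0.1, -0.1]
opening: 0.998
```

```bash
python3 - <<'E'
from go import *
import cv2
d=r.snapshot("top");d2=r.snapshot("side")
cv2.imwrite("pics/a.png",cv2.resize(np.hstack([d["color"][160:260,340:440],d2["color"][200:300,270:370]])[:,:,::-1],None,fx=4,fy=4))
plan([.475,-.3285,.050],down(np.radians(13.3)))
E
```

```text
t 3.1 pos [ 0.4721 -0.329   0.1573] turn [-0.001  -0.0046  0.0045] shift units [ 0.073  0.013 -2.684] F [-0.21  0.27  0.06] M [ 0.1   0.03 -0.01] q7 1.92 open 0.996
```

View pics/a.png

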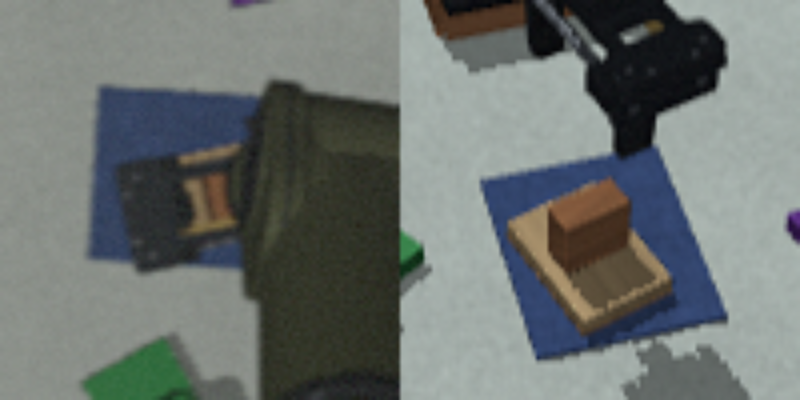

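Call:
play_rows --targets '[[[0, 0.005, 0.004], [0.07, 0.01, -0.7], 0], [[0, 0, 0], [0, 0, -0.7], 0], [[0, 0, 0], [0, 0, -0.6], 0], [[0, 0, 0], [0, 0, -0.4], 0], [[0, 0, 0], [0, 0, -0.28], 0]]'

```text
clock: 3.6
tool_pos: [0.4781, -0.3247, 0.0526]
eef_rot: [-0.083, 0.704, 0.085, 0.7]
contact_force: [0.1, -0.2, 0.3]
opening: 1.003
```

Call:
play_rows --targets '[[[0, 0, 0], [0, 0, 0], 0], [[0, 0, 0], [0, 0, 0], 100], [[0, 0, 0], [0, 0, 0], 150], [[0, 0, 0], [0, 0, 0], 255], [[0, 0, 0], [0, 0, 0], 255]]' --newtons 45

```text
clock: 4.1
tool_pos: [0.4777, -0.3267, 0.0533]
eef_rot: [-0.083, 0.704, 0.083, 0.701]
contact_force: [-0.8, 0.6, 0.5]
opening: 0.662
```

Call:
play_rows --targets '[[[0, 0, 0], [0, 0, 0], 255], [[0, 0, 0], [0, 0, 0], 255], [[0, 0, 0], [0, 0, 0], 255], [[0, 0, 0], [0, 0, 0], 255]]'

```text
clock: 4.5
tool_pos: [0.4775, -0.3267, 0.0527]
eef_rot: [-0.083, 0.704, 0.083, 0.7]
contact_force: [0.2, -1.7, -0.0]
opening: 0.301
```

```bash
python3 - <<'E'
from go import *
import cv2
d2=r.snapshot("side")
cv2.imwrite("pics/b.png",cv2.resize(d2["color"][200:300,270:370,::-1],None,fx=5,fy=5))
plan([.475,-.3285,.150],down(np.radians(13.3)))
E
```

```text
t 4.55 pos [ 0.4775 -0.3267  0.0527] turn [ 0.0003 -0.0047 -0.0039] shift units [-0.062 -0.044  2.433] F [-0.04 -0.8  -1.3 ] M [-0.16  0.03  0.03] q7 1.84 open 0.278
```

View pics/b.png

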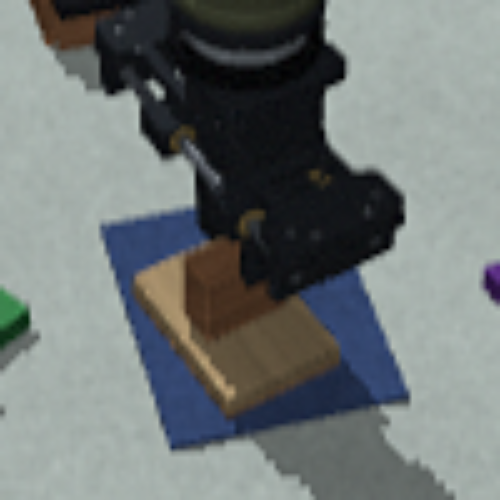

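Call:
play_rows --targets '[[[0, 0, 0], [0, 0, 0], 255], [[0, 0, 0], [0, 0, 0], 255]]'

```text
clock: 4.75
tool_pos: [0.4774, -0.3267, 0.0527]
eef_rot: [-0.083, 0.704, 0.083, 0.7]
contact_force: [0.2, 0.1, -0.1]
opening: 0.269
```

```bash
python3 - <<'E'
from go import *
for i in range(2):
    plan([.475,-.3285,.150],down(np.radians(13.3)));r.snapshot("side")
plan([.475,-.3285,.150],down(np.radians(13.3)))
E
```

```text
t 4.75 pos [ 0.4774 -0.3267  0.0527] turn [ 0.0003 -0.0048 -0.0039] shift units [-0.061 -0.044  2.434] F [ 0.2   0.12 -0.08] M [-0.19 -0.05  0.02] q7 1.84 open 0.269
t 4.8 pos [ 0.4774 -0.3267  0.0526] turn [ 0.0002 -0.0049 -0.0039] shift units [-0.061 -0.045  2.434] F [-0.61 -0.74  0.57] M [-0.14 -0.08  0.02] q7 1.84 open 0.27
t 4.85 pos [ 0.4774 -0.3267  0.0527] turn [ 0.0002 -0.0048 -0.0039] shift units [-0.061 -0.045  2.434] F [ 0.21 -1.44  0.69] M [-0.26 -0.04 -0.03] q7 1.84 open 0.274
```

Call:
play_rows --targets '[[[0, 0, 0], [0, 0, 0.1], 255], [[0, 0, 0], [0, 0, 0.3], 255], [[0, 0, 0], [0, 0, 0.5], 255], [[0, 0, 0], [0, 0, 0.7], 255], [[0, 0, 0], [0, 0, 0.7], 255]]'

```text
clock: 5.35
tool_pos: [0.4769, -0.3259, 0.1461]
eef_rot: [-0.083, 0.704, 0.084, 0.7]
contact_force: [0.7, -0.3, -1.2]
opening: 0.269
```

Call:
play_rows --targets '[[[0, 0, 0], [0, 0, 0.4], 255], [[0, 0, 0], [0, 0, 0], 255], [[0, 0, 0], [0, 0, 0], 255]]'

```text
clock: 5.65
tool_pos: [0.477, -0.3263, 0.1608]
eef_rot: [-0.083, 0.704, 0.084, 0.7]
contact_force: [0.1, 0.0, -2.4]
opening: 0.27
```

```bash
python3 - <<'E'
from go import *
import cv2
d2=r.snapshot("side")
cv2.imwrite("pics/c.png",cv2.resize(d2["color"][150:300,250:400,::-1],None,fx=4,fy=4))
for i in range(4):
    plan([.475,-.3285,.150],down(np.radians(13.3)));r.snapshot("side")
E
```

```text
t 5.7 pos [ 0.4766 -0.3261  0.16  ] turn [-0.0007 -0.0066 -0.0042] shift units [-0.039 -0.06  -0.251] F [-0.49 -0.55 -1.62] M [ 0.05  0.01 -0.01] q7 1.92 open 0.271
t 5.75 pos [ 0.4764 -0.326   0.1597] turn [-0.0011 -0.0071 -0.0042] shift units [-0.036 -0.062 -0.241] F [-0.4   0.82 -3.01] M [0.07 0.02 0.01] q7 1.92 open 0.27
t 5.8 pos [ 0.4765 -0.326   0.1595] turn [-0.0012 -0.0072 -0.0043] shift units [-0.037 -0.062 -0.238] F [-0.26  0.15 -2.4 ] M [ 0.01 -0.03  0.04] q7 1.92 open 0.267
t 5.85 pos [ 0.4766 -0.3261  0.1595] turn [-0.0012 -0.0071 -0.0043] shift units [-0.039 -0.061 -0.238] F [-0.28 -0.31 -2.86] M [ 0.09  0.01 -0.  ] q7 1.92 open 0.271
```

View pics/c.png

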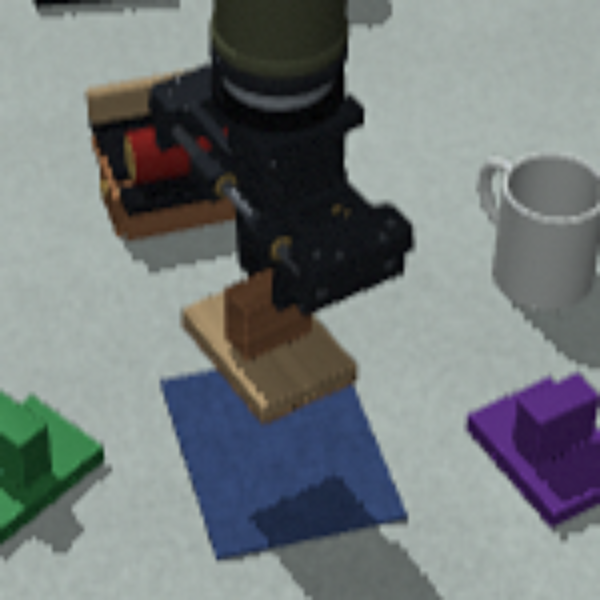

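```bash
cat > roll.py <<'E'
from go import *
TAU=np.radians(7.4);BY=np.radians(-1.05)
G=np.array([.5165,-.0555,.0547])
yg=.232+.0039
Rg=Ro.from_rotvec([-.0002,.0048,0])*down(yg)
Q=Ro.from_euler('z',yg).inv()*Rg
f=Rg.inv().apply([0,0,-.0487])
def target(along,norm,tau=TAU):
    Rb=Ro.from_euler('z',BY)*Ro.from_rotvec([-tau,0,0])
    p=G+Rb.apply([0,along,norm]); R=Rb*Q
    return p-R.apply(f),R
def rep(along,norm,tau=TAU,n=1):
    p,R=target(along,norm,tau)
    S=[]
    for i in range(n):
        s=r.get_state();S.append(np.r_[s["contact_force"],s["moment"]])
        if i<n-1:r.snapshot("side")
    Rb=Ro.from_euler('z',BY)*Ro.from_rotvec([-tau,0,0]);cur=Ro.from_quat(s["eef_rot"])
    fm=Rb.inv().apply(s["tool_pos"]+cur.apply(f)-G)*1000
    F=np.mean(S,0)-[0,0,-2.3,0,0,0];Fb=Rb.inv().apply(F[:3])
    print("t",round(s["clock"],2),"face mm x,along,norm",fm.round(2),"Fblk",Fb.round(2),"M",F[3:].round(3),"turn",(R*cur.inv()).as_rotvec().round(4),"shift",((p-s["tool_pos"])/.04).round(3),"q7",s["q"][6].round(2))
E
python3 -c "
from roll import *
rep(-.03,.030)"
```

```text
t 5.9 face mm x,along,norm [ -34.87 -276.18   20.83] Fblk [0.28 0.15 0.4 ] M [ 0.043 -0.009  0.005] turn [-0.1303 -0.0159 -0.2543] shift [ 0.984  6.274 -0.575] q7 1.92
```

Call:
play_rows --targets '[[[0, 0, -0.04], [0.1, 0.4, 0.1], 255], [[0, 0, -0.04], [0.14, 0.8, 0.1], 255], [[0, 0, -0.04], [0.14, 0.9, 0], 255], [[0, 0, -0.04], [0.14, 0.9, 0], 255], [[0, 0, -0.04], [0.14, 0.9, 0], 255]]'

```text
clock: 6.4
tool_pos: [0.5036, -0.169, 0.1681]
eef_rot: [-0.012, 0.709, 0.013, 0.705]
contact_force: [0.4, 0.1, -2.3]
opening: 0.271
```

Call:
play_rows --targets '[[[-0.04, 0, -0.04], [0.14, 0.9, 0], 255], [[-0.04, 0, -0.014], [0.14, 0.8, 0], 255], [[-0.03, -0.01, 0], [0.06, 0.5, 0], 255], [[-0.02, -0.006, 0], [0, 0.17, 0], 255], [[0, 0, 0], [0, 0, 0], 255]]'

```text
clock: 6.9
tool_pos: [0.5174, -0.0724, 0.1682]
eef_rot: [-0.04, 0.702, -0.05, 0.709]
contact_force: [1.1, 0.7, -1.7]
opening: 0.269
```

```bash
python3 -c "
from roll import *
rep(-.03,.030,n=2)"
```

```text
t 6.95 face mm x,along,norm [  1.8  -33.56  61.47] Fblk [ 0.49 -0.01  0.02] M [ 0.145  0.02  -0.037] turn [ 0.0003  0.0154 -0.0035] shift [-0.026 -0.013 -0.791] q7 1.14
```

Call:
play_rows --targets '[[[0, 0.0154, -0.0035], [-0.02, 0, -0.3], 255], [[0, 0, 0], [0, 0, -0.3], 255], [[0, 0, 0], [0, 0, -0.15], 255], [[0, 0, 0], [0, 0, 0], 255]]'

```text
clock: 7.35
tool_pos: [0.5155, -0.0765, 0.1371]
eef_rot: [-0.038, 0.708, -0.053, 0.703]
contact_force: [0.3, -0.1, -2.0]
opening: 0.269
```

```bash
python3 - <<'E'
from roll import *
import cv2
d=r.snapshot("side")
cv2.imwrite("pics/d.png",cv2.resize(d["color"][100:230,230:390,::-1],None,fx=5,fy=5,interpolation=cv2.INTER_CUBIC))
rep(-.03,.026,n=5)
E
```

```text
t 7.6 face mm x,along,norm [  0.78 -30.95  32.24] Fblk [ 0.26 -0.37  0.38] M [ 0.203 -0.04   0.011] turn [0.0005 0.0019 0.0028] shift [-0.018  0.003 -0.158] q7 1.11
```

View pics/d.png

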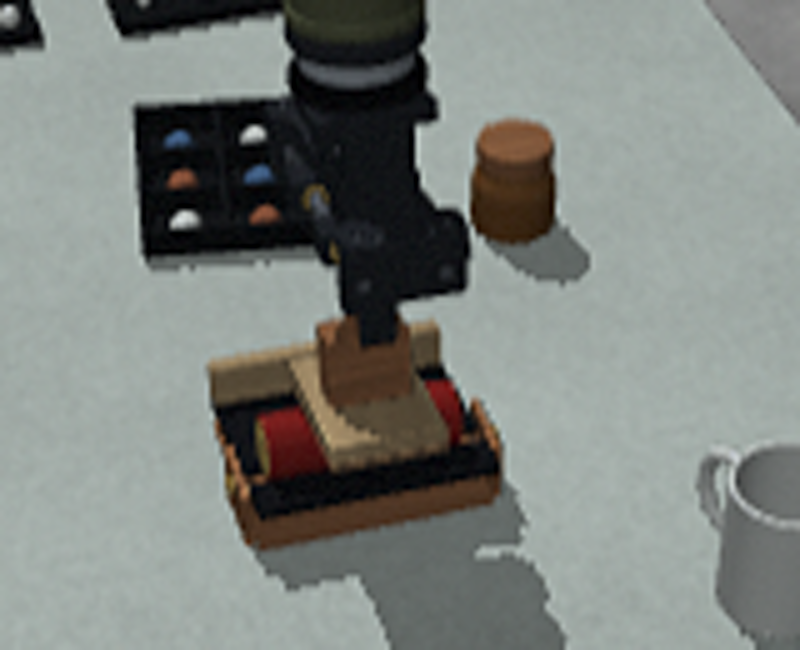

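Call:
play_rows --targets '[[[0, 0.002, 0.003], [-0.02, 0, -0.1], 255], [[0, 0, 0], [0, 0, -0.1], 255], [[0, 0, 0], [0, 0, 0], 255], [[0, 0, 0], [0, 0, 0], 255]]'

```text
clock: 8.0
tool_pos: [0.5156, -0.0756, 0.1305]
eef_rot: [-0.039, 0.708, -0.052, 0.703]
contact_force: [-0.2, -0.0, -2.2]
opening: 0.276
```

```bash
sed -i 's/-2.3,0,0,0/-1.96,0,0,0/' roll.py; python3 -c "
from roll import *
rep(-.03,.020,n=5)"
```

```text
t 8.2 face mm x,along,norm [ -0.29 -29.79  24.12] Fblk [-0.02  0.25  0.12] M [ 0.222 -0.056  0.   ] turn [ 0.0006 -0.0006 -0.0005] shift [ 0.006 -0.019 -0.101] q7 1.11
```

Call:
play_rows --targets '[[[0, 0, 0], [0, 0, -0.05], 255], [[0, 0, 0], [0, 0, 0], 255]]'

```text
clock: 8.4
tool_pos: [0.5156, -0.0756, 0.1284]
eef_rot: [-0.039, 0.708, -0.052, 0.703]
contact_force: [0.5, 0.4, -1.3]
opening: 0.271
```

```bash
python3 -c "
from roll import *
rep(-.03,.020,n=4)"
```

```text
t 8.55 face mm x,along,norm [ -0.44 -29.53  22.  ] Fblk [-0.24 -0.1   0.38] M [ 0.2   -0.022 -0.003] turn [ 0.0006 -0.001  -0.0004] shift [ 0.009 -0.019 -0.048] q7 1.1
```

Call:
play_rows --targets '[[[0, 0, 0], [0, 0, -0.02], 255], [[0, 0, 0], [0, 0, 0], 255]]'

```text
clock: 8.75
tool_pos: [0.5157, -0.0756, 0.1278]
eef_rot: [-0.039, 0.708, -0.052, 0.703]
contact_force: [0.4, 0.0, -2.1]
opening: 0.275
```

```bash
python3 -c "
from roll import *
rep(-.03,.020,n=4)"
```

```text
t 8.9 face mm x,along,norm [ -0.4  -29.43  21.24] Fblk [-0.16  0.39 -0.2 ] M [0.21  0.008 0.023] turn [ 0.0006 -0.0009 -0.0005] shift [ 0.009 -0.019 -0.029] q7 1.1
```

Call:
play_rows --targets '[[[0, 0, 0], [0, 0, -0.02], 255], [[0, 0, 0], [0, 0, 0], 255]]'

```text
clock: 9.1
tool_pos: [0.5157, -0.0757, 0.1269]
eef_rot: [-0.039, 0.708, -0.052, 0.703]
contact_force: [1.5, -1.1, -2.3]
opening: 0.271
```

```bash
python3 -c "
from roll import *
rep(-.03,.020,n=4)"
```

```text
t 9.25 face mm x,along,norm [ -0.45 -29.32  20.43] Fblk [ 0.13 -0.31  0.15] M [ 0.215 -0.035  0.016] turn [ 0.0006 -0.001  -0.0004] shift [ 0.01  -0.019 -0.008] q7 1.1
```

Call:
play_rows --targets '[[[0, 0, 0], [0, 0, -0.012], 255], [[0, 0, 0], [0, 0, 0], 255]]'

```text
clock: 9.45
tool_pos: [0.5158, -0.0756, 0.1265]
eef_rot: [-0.039, 0.708, -0.052, 0.703]
contact_force: [-0.5, 0.0, -2.2]
opening: 0.271
```

```bash
python3 -c "
from roll import *
rep(-.03,.020,n=4)"
```

```text
t 9.6 face mm x,along,norm [ -0.43 -29.28  19.96] Fblk [ 0.07 -0.02 -0.24] M [ 0.216 -0.004  0.007] turn [ 0.0006 -0.001  -0.0005] shift [ 0.009 -0.019  0.003] q7 1.1
```

Call:
play_rows --targets '[[[0, 0, 0], [0, 0, -0.01], 255], [[0, 0, 0], [0, 0, 0], 255]]'

```text
clock: 9.8
tool_pos: [0.5159, -0.0758, 0.1263]
eef_rot: [-0.039, 0.708, -0.052, 0.703]
contact_force: [-0.4, 0.3, -0.5]
opening: 0.275
```

```bash
python3 -c "
from roll import *
rep(-.03,.020,n=4)"
```

```text
t 9.95 face mm x,along,norm [ -0.29 -29.35  19.71] Fblk [ 0.17 -0.11  1.84] M [ 0.132  0.025 -0.012] turn [ 0.0007 -0.0006 -0.0003] shift [ 0.006 -0.016  0.01 ] q7 1.1
```

Call:
play_rows --targets '[[[0, 0, 0], [0, 0, -0.01], 255], [[0, 0, 0], [0, 0, 0], 255]]'

```text
clock: 10.15
tool_pos: [0.516, -0.0758, 0.1261]
eef_rot: [-0.039, 0.708, -0.052, 0.703]
contact_force: [0.3, -0.1, 3.4]
opening: 0.273
```

```bash
python3 -c "
from roll import *
rep(-.03,.020,n=4)"
```

```text
t 10.3 face mm x,along,norm [ -0.2  -29.44  19.46] Fblk [-0.64 -1.29  6.16] M [-0.015  0.136  0.025] turn [ 0.0009 -0.0004 -0.0002] shift [ 0.004 -0.013  0.015] q7 1.1
```

Call:
play_rows --targets '[[[0, 0, 0], [0, 0, -0.01], 255], [[0, 0, 0], [0, 0, 0], 255]]'

```text
clock: 10.5
tool_pos: [0.516, -0.076, 0.1259]
eef_rot: [-0.039, 0.708, -0.052, 0.703]
contact_force: [-1.4, -0.9, 8.3]
opening: 0.273
```

```bash
python3 -c "
from roll import *
rep(-.03,.020,n=4)"
```

```text
t 10.65 face mm x,along,norm [ -0.11 -29.54  19.29] Fblk [-1.03 -1.94  9.57] M [-0.074  0.228 -0.016] turn [ 0.0011 -0.0001 -0.0002] shift [ 0.002 -0.01   0.019] q7 1.1
```

Call:
play_rows --targets '[[[0, -0.004, 0], [0, 0, 0.008], 255], [[0, 0, 0], [0, 0, 0], 255]]'

```text
clock: 10.85
tool_pos: [0.516, -0.0759, 0.126]
eef_rot: [-0.039, 0.706, -0.052, 0.705]
contact_force: [-0.3, -1.3, 6.1]
opening: 0.274
```

```bash
python3 -c "
from roll import *
rep(-.03,.020,n=6)"
```

```text
t 11.1 face mm x,along,norm [  0.04 -29.45  19.41] Fblk [-0.61 -2.09  7.53] M [-0.045  0.141  0.019] turn [ 0.0009  0.0037 -0.0002] shift [ 0.003 -0.013  0.017] q7 1.1
```

Call:
play_rows --targets '[[[0, -0.006, 0], [0, 0, 0.004], 255], [[0, 0, 0], [0, 0, 0], 255]]'

```text
clock: 11.3
tool_pos: [0.516, -0.0758, 0.1261]
eef_rot: [-0.039, 0.704, -0.052, 0.707]
contact_force: [0.0, -0.2, 4.2]
opening: 0.27
```

```bash
python3 -c "
from roll import *
rep(-.03,.020,n=6)"
```

```text
t 11.55 face mm x,along,norm [  0.33 -29.35  19.44] Fblk [-0.23 -1.76  7.44] M [-0.076  0.078  0.027] turn [ 0.0008  0.0095 -0.0004] shift [ 0.003 -0.015  0.016] q7 1.09
```

```bash
python3 -c "
import numpy as np
t0=-np.arcsin(.375);t=np.linspace(t0,0,2000);s=20*(np.sin(t)-np.sin(t0))+20*(t-t0);h=20*np.cos(t)-20*np.cos(t0)
for S in range(0,16):
    H=np.interp(S,s,h);print(S,H.round(3),'y',round(S*.0248,4),'z',round((-S*.1288+H*.992)/40,4))"
```

```text
0 0.0 y 0.0 z 0.0
1 0.188 y 0.0248 z 0.0014
2 0.362 y 0.0496 z 0.0025
3 0.524 y 0.0744 z 0.0033
4 0.672 y 0.0992 z 0.0038
5 0.807 y 0.124 z 0.0039
6 0.93 y 0.1488 z 0.0037
7 1.039 y 0.1736 z 0.0032
8 1.136 y 0.1984 z 0.0024
9 1.22 y 0.2232 z 0.0013
10 1.291 y 0.248 z -0.0002
11 1.35 y 0.2728 z -0.0019
12 1.396 y 0.2976 z -0.004
13 1.43 y 0.3224 z -0.0064
14 1.451 y 0.3472 z -0.0091
15 1.459 y 0.372 z -0.0121
```

Call:
play_rows --targets '[[[0, -0.002, 0], [0.0005, 0.025, 0.004], 255], [[0, -0.002, 0], [0.0005, 0.025, 0.003], 255], [[0, 0, 0], [0, 0, 0], 255]]'

```text
clock: 11.85
tool_pos: [0.516, -0.0734, 0.1262]
eef_rot: [-0.039, 0.703, -0.052, 0.708]
contact_force: [-0.1, -1.8, 4.9]
opening: 0.27
```

```bash
python3 -c "
from roll import *
rep(-.03,.020,n=4)"
```

```text
t 12.0 face mm x,along,norm [  0.5  -27.12  19.88] Fblk [-0.43 -1.49  7.06] M [-0.02  -0.006  0.003] turn [ 0.0004  0.0135 -0.0005] shift [ 0.003 -0.071  0.012] q7 1.09
```

Call:
play_rows --targets '[[[0, 0, 0], [0.0005, 0.025, 0.004], 255], [[0, 0, 0], [0.0005, 0.025, 0.001], 255], [[0, 0, 0], [0.0005, 0.025, 0.0005], 255], [[0, 0, 0], [0, 0, 0], 255]]'

```text
clock: 12.4
tool_pos: [0.5161, -0.0701, 0.1263]
eef_rot: [-0.039, 0.703, -0.052, 0.708]
contact_force: [0.3, 0.6, 3.9]
opening: 0.268
```

```bash
python3 -c "
from roll import *
rep(-.03,.020,n=4)"
```

```text
t 12.55 face mm x,along,norm [  0.41 -24.02  20.4 ] Fblk [ 0.21 -0.27  5.65] M [ 0.129 -0.088  0.028] turn [ 0.0003  0.0133 -0.0007] shift [ 0.003 -0.15   0.01 ] q7 1.08
```

Call:
play_rows --targets '[[[0, 0, 0], [0.0005, 0.025, 0], 255], [[0, 0, 0], [0.0005, 0.025, -0.0005], 255], [[0, 0, 0], [0.0005, 0.025, -0.001], 255], [[0, 0, 0], [0.0005, 0.025, -0.001], 255], [[0, 0, 0], [0, 0, 0], 255]]'

```text
clock: 13.05
tool_pos: [0.516, -0.0662, 0.1262]
eef_rot: [-0.039, 0.703, -0.052, 0.708]
contact_force: [-0.3, 0.4, 3.1]
opening: 0.273
```

```bash
python3 -c "
from roll import *
rep(-.03,.020,n=4)"
```

```text
t 13.2 face mm x,along,norm [  0.39 -20.09  20.82] Fblk [ 0.65 -0.02  5.22] M [ 0.241 -0.147  0.017] turn [ 0.0003  0.0133 -0.0006] shift [ 0.002 -0.248  0.012] q7 1.08
```

Call:
play_rows --targets '[[[0, 0.001, 0], [0.0005, 0.025, -0.0015], 255], [[0, 0.001, 0], [0.0005, 0.025, -0.002], 255], [[0, 0.001, 0], [0.0005, 0.025, -0.002], 255], [[0, 0, 0], [0.0005, 0.025, -0.0025], 255], [[0, 0, 0], [0.0005, 0.025, -0.003], 255]]'

```text
clock: 13.7
tool_pos: [0.5161, -0.0614, 0.1258]
eef_rot: [-0.039, 0.704, -0.052, 0.707]
contact_force: [0.8, 0.9, 5.6]
opening: 0.274
```

```bash
python3 -c "
from roll import *
rep(-.03,.020,n=5)"
```

```text
t 13.9 face mm x,along,norm [  0.22 -15.01  21.04] Fblk [1.08 0.02 6.75] M [ 0.336 -0.147  0.038] turn [ 0.0003  0.0103 -0.0007] shift [ 0.    -0.375  0.023] q7 1.07
```

Call:
play_rows --targets '[[[0, 0.002, 0], [0.003, 0.025, -0.002], 255], [[0, 0.002, 0], [0.003, 0.025, -0.0025], 255], [[0, 0, 0], [0.002, 0.025, -0.003], 255], [[0, 0, 0], [0.0005, 0.025, -0.003], 255]]'

```text
clock: 14.3
tool_pos: [0.5162, -0.0575, 0.1254]
eef_rot: [-0.039, 0.706, -0.052, 0.706]
contact_force: [0.8, 0.6, 5.0]
opening: 0.27
```

```bash
python3 -c "
from roll import *
rep(-.03,.020,n=5)"
```

```text
t 14.5 face mm x,along,norm [  0.05 -11.02  21.12] Fblk [ 0.63 -0.07  7.12] M [ 0.363 -0.051  0.004] turn [ 0.0004  0.0058 -0.0006] shift [-0.003 -0.475  0.033] q7 1.07
```

Call:
play_rows --targets '[[[0, 0, 0], [0.001, 0.025, 0], 255], [[0, 0, 0], [0.001, 0.025, -0.002], 255], [[0, 0, 0], [0.0005, 0.025, -0.003], 255], [[0, 0, 0], [0.0005, 0.025, -0.003], 255], [[0, 0, 0], [0.0005, 0.025, -0.003], 255]]'

```text
clock: 15.0
tool_pos: [0.5164, -0.0526, 0.1249]
eef_rot: [-0.039, 0.706, -0.052, 0.706]
contact_force: [0.0, 1.1, 4.0]
opening: 0.271
```

```bash
python3 -c "
from roll import *
rep(-.03,.020,n=5)"
```

```text
t 15.2 face mm x,along,norm [ 0.08 -6.13 21.24] Fblk [-0.12  0.62  5.69] M [ 0.349  0.033 -0.019] turn [ 0.0005  0.0057 -0.0005] shift [-0.006 -0.596  0.046] q7 1.06
```

Call:
play_rows --targets '[[[0, 0, 0], [0.0005, 0.025, -0.003], 255], [[0, 0, 0], [0.0005, 0.025, -0.003], 255], [[0, 0, 0], [0.0005, 0.025, -0.003], 255], [[0, 0, 0], [0.0005, 0.025, -0.003], 255], [[0, 0, 0], [0.0005, 0.025, -0.003], 255]]'

```text
clock: 15.7
tool_pos: [0.5165, -0.0476, 0.1243]
eef_rot: [-0.039, 0.706, -0.052, 0.706]
contact_force: [-0.2, 0.5, 4.0]
opening: 0.274
```

```bash
python3 - <<'E'
from roll import *
import cv2
rep(-.03,.020,n=5)
d=r.snapshot("side")
cv2.imwrite("pics/e.png",cv2.resize(d["color"][100:230,230:390,::-1],None,fx=5,fy=5,interpolation=cv2.INTER_CUBIC))
E
```

```text
t 15.9 face mm x,along,norm [ 0.1  -1.1  21.32] Fblk [-0.52  0.18  5.29] M [ 0.315  0.154 -0.028] turn [ 0.0005  0.0058 -0.0005] shift [-0.009 -0.721  0.06 ] q7 1.05
```

View pics/e.png

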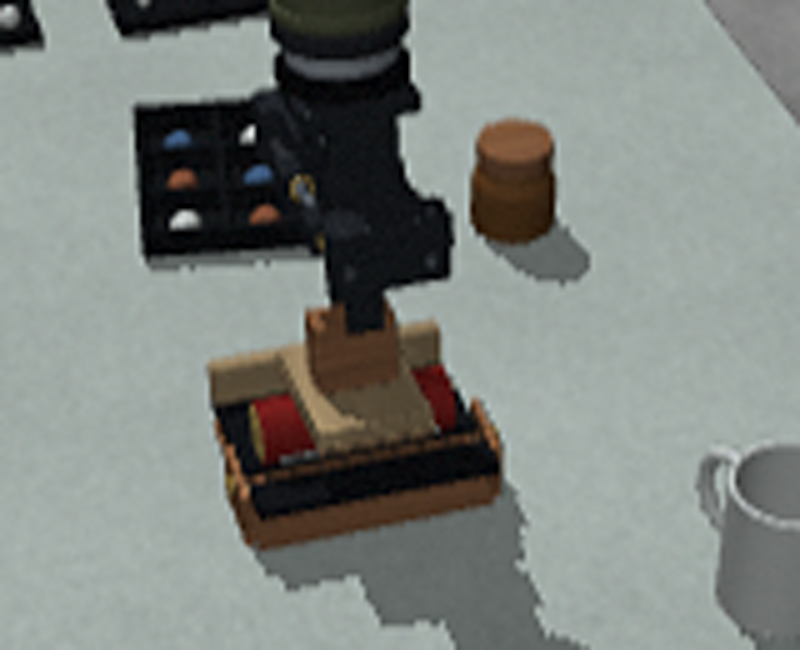

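Call:
play_rows --targets '[[[0, -0.001, 0], [0, 0.025, -0.003], 255], [[0, -0.001, 0], [0, 0.025, -0.003], 255], [[0, 0, 0], [0, 0.025, -0.003], 255], [[0, 0, 0], [0, 0.025, -0.003], 255], [[0, 0, 0], [0, 0.025, -0.003], 255]]'

```text
clock: 16.45
tool_pos: [0.5166, -0.0426, 0.1237]
eef_rot: [-0.039, 0.705, -0.052, 0.706]
contact_force: [-0.6, -0.1, 3.0]
opening: 0.269
```

```bash
python3 -c "
from roll import *
rep(-.03,.020,n=5)"
```

```text
t 16.65 face mm x,along,norm [ 0.24  3.98 21.39] Fblk [-0.66  0.21  5.07] M [ 0.316  0.159 -0.03 ] turn [ 0.0004  0.008  -0.0005] shift [-0.012 -0.847  0.075] q7 1.04
```

Call:
play_rows --targets '[[[0, 0, 0], [-0.002, 0.025, -0.003], 255], [[0, 0, 0], [-0.002, 0.025, -0.003], 255], [[0, 0, 0], [-0.001, 0.025, -0.003], 255], [[0, 0, 0], [0, 0.025, -0.003], 255], [[0, 0, 0], [0, 0.025, -0.003], 255]]'

```text
clock: 17.15
tool_pos: [0.5166, -0.0375, 0.1231]
eef_rot: [-0.039, 0.705, -0.052, 0.707]
contact_force: [0.1, -0.9, 2.9]
opening: 0.27
```

```bash
python3 -c "
from roll import *
rep(-.03,.020,n=5)"
```

```text
t 17.35 face mm x,along,norm [ 0.14  8.98 21.46] Fblk [0.2  0.05 3.62] M [ 0.275 -0.022  0.017] turn [ 0.0004  0.0083 -0.0006] shift [-0.011 -0.971  0.089] q7 1.03
```

Call:
play_rows --targets '[[[0, 0, 0], [0, 0.025, -0.005], 255], [[0, 0, 0], [0, 0.025, -0.005], 255], [[0, 0, 0], [0, 0.025, -0.0035], 255], [[0, 0, 0], [0, 0.025, -0.0035], 255], [[0, 0, 0], [0, 0.025, -0.0035], 255]]'

```text
clock: 17.85
tool_pos: [0.5167, -0.0325, 0.1225]
eef_rot: [-0.039, 0.705, -0.052, 0.707]
contact_force: [-0.9, 0.6, 4.5]
opening: 0.269
```

```bash
python3 -c "
from roll import *
rep(-.03,.020,n=5)"
```

```text
t 18.05 face mm x,along,norm [ 0.15 14.13 21.43] Fblk [0.01 0.08 6.14] M [ 0.32  -0.069  0.031] turn [ 0.0003  0.0086 -0.0006] shift [-0.013 -1.099  0.107] q7 1.02
```

Call:
play_rows --targets '[[[0, 0, 0], [0, 0.025, -0.003], 255], [[0, 0, 0], [0, 0.025, -0.003], 255], [[0, 0, 0], [0, 0.025, -0.003], 255], [[0, 0, 0], [0, 0.025, -0.0032], 255], [[0, 0, 0], [0, 0.025, -0.0032], 255]]'

```text
clock: 18.55
tool_pos: [0.5167, -0.0276, 0.1218]
eef_rot: [-0.039, 0.705, -0.052, 0.707]
contact_force: [0.5, 1.3, 5.4]
opening: 0.273
```

```bash
python3 -c "
from roll import *
rep(-.03,.020,n=5)"
```

```text
t 18.75 face mm x,along,norm [ 0.12 19.21 21.47] Fblk [0.55 0.18 7.23] M [ 0.259 -0.158  0.008] turn [ 0.0003  0.0087 -0.0007] shift [-0.015 -1.225  0.122] q7 1.02
```

Call:
play_rows --targets '[[[0, 0, 0], [0.001, 0.025, -0.001], 255], [[0, 0, 0], [0.001, 0.025, -0.001], 255], [[0, 0, 0], [0.001, 0.025, -0.003], 255], [[0, 0, 0], [0.0005, 0.025, -0.003], 255], [[0, 0, 0], [0.0005, 0.025, -0.003], 255]]'

```text
clock: 19.25
tool_pos: [0.5167, -0.0225, 0.1212]
eef_rot: [-0.039, 0.705, -0.052, 0.706]
contact_force: [1.6, 1.1, 2.6]
opening: 0.271
```

```bash
python3 -c "
from roll import *
rep(-.03,.020,n=5)"
```

```text
t 19.45 face mm x,along,norm [2.000e-02 2.416e+01 2.156e+01] Fblk [1.69 0.48 5.55] M [ 0.244 -0.312  0.042] turn [ 0.0003  0.0084 -0.0005] shift [-0.015 -1.348  0.136] q7 1.01
```

```bash
python3 - <<'E'
from roll import *
import cv2
for n,c in(("side",(145,220,262,342)),("top",(150,225,255,335))):
    d=r.snapshot(n);cv2.imwrite(f"pics/f_{n}.png",cv2.resize(d["color"][c[0]:c[1],c[2]:c[3],::-1],None,fx=8,fy=8,interpolation=cv2.INTER_CUBIC))
E
```

```text
(no output)
```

View pics/f_side.png

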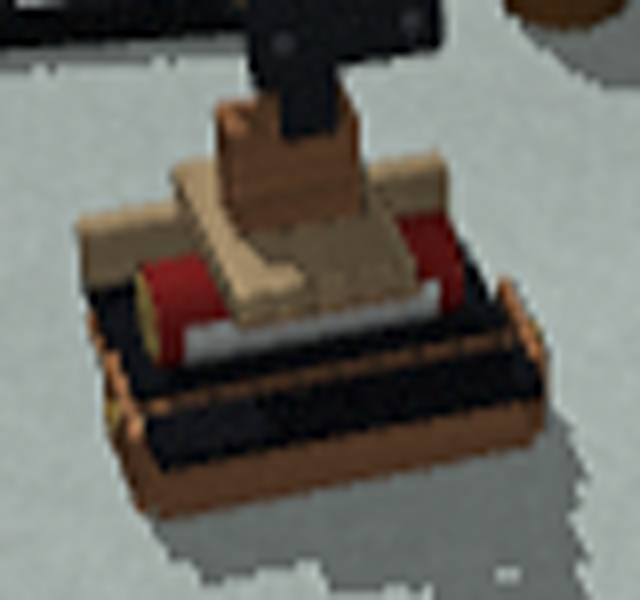

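View pics/f_top.png

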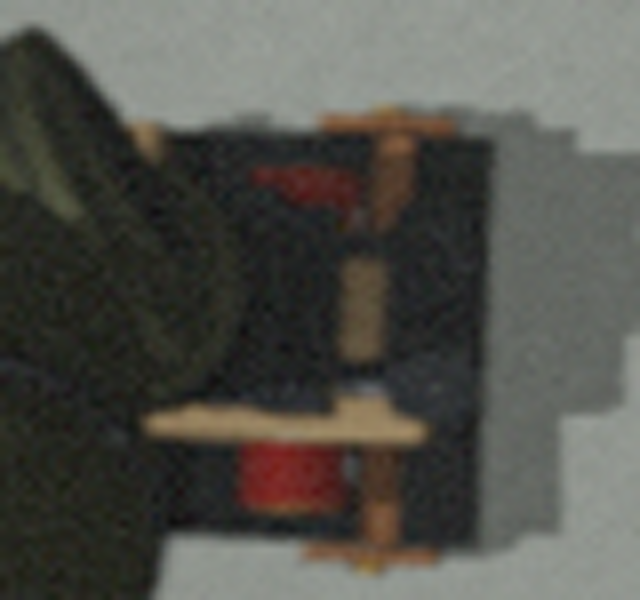

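Call:
play_rows --targets '[[[0, 0, 0], [0.003, 0.025, -0.003], 255], [[0, 0, 0], [0.003, 0.025, -0.003], 255], [[0, 0, 0], [0.003, 0.025, -0.003], 255], [[0, 0, 0], [0.002, 0.025, -0.003], 255], [[0, 0, 0], [0.001, 0.025, -0.003], 255]]'

```text
clock: 20.05
tool_pos: [0.5169, -0.0175, 0.1206]
eef_rot: [-0.039, 0.705, -0.052, 0.706]
contact_force: [0.7, 1.2, 3.8]
opening: 0.272
```

```bash
python3 -c "
from roll import *
rep(-.03,.020,n=5)"
```

```text
t 20.25 face mm x,along,norm [ 0.07 29.15 21.56] Fblk [0.82 0.44 6.07] M [ 0.239 -0.131  0.048] turn [ 0.0005  0.0078 -0.0006] shift [-0.019 -1.472  0.152] q7 1.0
```

Call:
play_rows --targets '[[[0, 0, 0], [0.003, 0.025, -0.003], 255], [[0, 0, 0], [0.002, 0.025, -0.003], 255], [[0, 0, 0], [0.002, 0.025, -0.003], 255], [[0, 0, 0], [0.001, 0.025, -0.003], 255], [[0, 0, 0], [0.001, 0.025, -0.003], 255]]'

```text
clock: 20.75
tool_pos: [0.517, -0.0127, 0.12]
eef_rot: [-0.039, 0.705, -0.052, 0.706]
contact_force: [-0.1, 0.6, 4.4]
opening: 0.275
```

```bash
python3 -c "
from roll import *
rep(-.03,.020,n=5)"
```

```text
t 20.95 face mm x,along,norm [ 0.17 34.17 21.6 ] Fblk [-0.62  0.6   6.27] M [ 0.257  0.169 -0.016] turn [ 0.0006  0.0075 -0.0006] shift [-0.024 -1.596  0.167] q7 0.99
```

Call:
play_rows --targets '[[[0, 0, 0], [0, 0.025, -0.0025], 255], [[0, 0, 0], [0, 0.025, -0.003], 255], [[0, 0, 0], [0.001, 0.025, -0.003], 255], [[0, 0, 0], [0.001, 0.025, -0.003], 255], [[0, 0, 0], [0.001, 0.025, -0.003], 255]]'

```text
clock: 21.45
tool_pos: [0.5172, -0.0076, 0.1194]
eef_rot: [-0.039, 0.705, -0.052, 0.706]
contact_force: [0.2, 0.6, 3.8]
opening: 0.273
```

```bash
python3 -c "
from roll import *
rep(-.03,.020,n=5)"
```

```text
t 21.65 face mm x,along,norm [ 0.26 39.19 21.6 ] Fblk [-1.91  0.1   5.34] M [ 0.233  0.347 -0.029] turn [ 0.0005  0.0075 -0.0005] shift [-0.029 -1.721  0.183] q7 0.99
```

Call:
play_rows --targets '[[[0, 0, 0], [-0.001, 0.025, -0.003], 255], [[0, 0, 0], [-0.001, 0.025, -0.003], 255], [[0, 0, 0], [-0.001, 0.025, -0.003], 255], [[0, 0, 0], [0, 0.025, -0.0035], 255], [[0, 0, 0], [0, 0.025, -0.0035], 255]]'

```text
clock: 22.15
tool_pos: [0.5173, -0.0026, 0.1188]
eef_rot: [-0.039, 0.705, -0.052, 0.706]
contact_force: [-1.8, 0.5, 2.6]
opening: 0.271
```

```bash
python3 -c "
from roll import *
rep(-.03,.020,n=5)"
```

```text
t 22.35 face mm x,along,norm [ 0.31 44.24 21.69] Fblk [-1.74 -0.11  4.02] M [ 0.245  0.35  -0.041] turn [ 0.0005  0.008  -0.0005] shift [-0.032 -1.846  0.197] q7 0.98
```

Call:
play_rows --targets '[[[0, 0, 0], [-0.003, 0.025, -0.005], 255], [[0, 0, 0], [-0.003, 0.025, -0.004], 255], [[0, 0, 0], [-0.003, 0.025, -0.0035], 255]]'

```text
clock: 22.65
tool_pos: [0.5173, 0.0005, 0.1184]
eef_rot: [-0.039, 0.705, -0.052, 0.707]
contact_force: [0.1, 0.5, 2.0]
opening: 0.273
```

```bash
python3 -c "
from roll import *
rep(-.03,.020,n=5)"
```

```text
t 22.85 face mm x,along,norm [ 0.22 47.37 21.68] Fblk [-0.53  0.36  4.25] M [ 0.237  0.201 -0.033] turn [ 0.0003  0.0086 -0.0006] shift [-0.03  -1.923  0.208] q7 0.97
```

Call:
play_rows --targets '[[[0, 0, 0], [-0.002, 0.025, -0.005], 255], [[0, 0, 0], [-0.002, 0.025, -0.004], 255], [[0, 0, 0], [-0.001, 0.025, -0.004], 255], [[0, 0, 0], [-0.001, 0.025, -0.0033], 255]]'

```text
clock: 23.25
tool_pos: [0.5173, 0.0046, 0.1178]
eef_rot: [-0.039, 0.704, -0.052, 0.707]
contact_force: [-0.2, 0.2, 3.2]
opening: 0.273
```

```bash
python3 -c "
from roll import *
rep(-.03,.020,n=5)"
```

```text
t 23.45 face mm x,along,norm [ 0.1  51.46 21.62] Fblk [ 0.38 -0.49  5.93] M [ 0.189 -0.08   0.018] turn [ 0.0002  0.009  -0.0007] shift [-0.029 -2.025  0.222] q7 0.97
```

Call:
play_rows --targets '[[[0, 0, 0], [0.0005, 0.025, -0.003], 255], [[0, 0, 0], [0.0005, 0.025, -0.003], 255], [[0, 0, 0], [0.0005, 0.025, -0.003], 255], [[0, 0, 0], [0.0005, 0.025, -0.003], 255], [[0, 0, 0], [0.0005, 0.025, -0.0032], 255]]'

```text
clock: 23.95
tool_pos: [0.5173, 0.0095, 0.1172]
eef_rot: [-0.039, 0.705, -0.052, 0.707]
contact_force: [1.1, 1.9, 4.0]
opening: 0.272
```

```bash
python3 -c "
from roll import *
rep(-.03,.020,n=5)"
```

```text
t 24.15 face mm x,along,norm [-2.000e-02  5.647e+01  2.162e+01] Fblk [1.37 0.38 6.61] M [ 0.161 -0.352  0.055] turn [ 0.0002  0.0088 -0.0006] shift [-0.028 -2.149  0.238] q7 0.96
```

Call:
play_rows --targets '[[[0, 0, 0], [0.003, 0.025, -0.002], 255], [[0, 0, 0], [0.002, 0.025, -0.0025], 255], [[0, 0, 0], [0.0015, 0.025, -0.003], 255], [[0, 0, 0], [0.001, 0.025, -0.003], 255]]'

```text
clock: 24.55
tool_pos: [0.5173, 0.0134, 0.1167]
eef_rot: [-0.039, 0.705, -0.052, 0.706]
contact_force: [1.5, 0.6, 3.9]
opening: 0.274
```

```bash
python3 -c "
from roll import *
rep(-.03,.020,n=5)"
```

```text
t 24.75 face mm x,along,norm [-6.000e-02  6.045e+01  2.166e+01] Fblk [1.8  0.43 6.11] M [ 0.173 -0.379  0.073] turn [ 0.0004  0.0083 -0.0006] shift [-0.03  -2.248  0.25 ] q7 0.95
```

Call:
play_rows --targets '[[[0, 0, 0], [0.004, 0.025, -0.003], 255], [[0, 0, 0], [0.003, 0.025, -0.003], 255], [[0, 0, 0], [0.002, 0.025, -0.003], 255], [[0, 0, 0], [0.001, 0.025, -0.003], 255]]'

```text
clock: 25.15
tool_pos: [0.5174, 0.0174, 0.1161]
eef_rot: [-0.039, 0.705, -0.052, 0.706]
contact_force: [1.7, 0.7, 4.5]
opening: 0.274
```

```bash
python3 -c "
from roll import *
rep(-.03,.020,n=5)"
```

```text
t 25.35 face mm x,along,norm [-6.000e-02  6.445e+01  2.160e+01] Fblk [1.34 0.16 6.36] M [ 0.13  -0.231  0.045] turn [ 0.0005  0.0077 -0.0005] shift [-0.032 -2.347  0.265] q7 0.95
```

Call:
play_rows --targets '[[[0, 0, 0], [0.003, 0.025, -0.003], 255], [[0, 0, 0], [0.003, 0.025, -0.003], 255], [[0, 0, 0], [0.002, 0.025, -0.003], 255], [[0, 0, 0], [0.001, 0.025, -0.003], 255]]'

```text
clock: 25.75
tool_pos: [0.5176, 0.0214, 0.1156]
eef_rot: [-0.039, 0.705, -0.052, 0.706]
contact_force: [-0.5, 0.8, 4.0]
opening: 0.271
```

```bash
python3 -c "
from roll import *
rep(-.03,.020,n=5)"
```

```text
t 25.95 face mm x,along,norm [ 0.09 68.45 21.62] Fblk [-0.16  0.06  5.78] M [0.131 0.036 0.012] turn [ 0.0006  0.0075 -0.0005] shift [-0.038 -2.446  0.277] q7 0.94
```

Call:
play_rows --targets '[[[0, 0, 0], [-0.001, 0.025, -0.003], 255], [[0, 0, 0], [0, 0.025, -0.003], 255], [[0, 0, 0], [0, 0.025, -0.003], 255], [[0, 0, 0], [0, 0.025, -0.003], 255]]'

```text
clock: 26.35
tool_pos: [0.5177, 0.0254, 0.1151]
eef_rot: [-0.039, 0.705, -0.052, 0.706]
contact_force: [-0.6, 1.5, 3.2]
opening: 0.272
```

```bash
python3 -c "
from roll import *
rep(-.03,.020,n=5)"
```

```text
t 26.55 face mm x,along,norm [ 0.1  72.45 21.65] Fblk [-0.63  0.25  4.47] M [ 0.172  0.168 -0.019] turn [ 0.0006  0.0076 -0.0005] shift [-0.04  -2.545  0.289] q7 0.94
```

Call:
play_rows --targets '[[[0, 0, 0], [-0.001, 0.025, -0.005], 255], [[0, 0, 0], [0, 0.025, -0.004], 255], [[0, 0, 0], [0, 0.025, -0.0035], 255], [[0, 0, 0], [0, 0.025, -0.0033], 255]]'

```text
clock: 26.95
tool_pos: [0.5178, 0.0294, 0.1146]
eef_rot: [-0.039, 0.705, -0.052, 0.706]
contact_force: [-1.0, 0.8, 3.2]
opening: 0.269
```

```bash
python3 -c "
from roll import *
import cv2
rep(-.03,.020,n=5)
for n,c in(('side',(145,220,262,342)),('top',(150,225,255,335))):
    d=r.snapshot(n);cv2.imwrite(f'pics/g_{n}.png',cv2.resize(d['color'][c[0]:c[1],c[2]:c[3],::-1],None,fx=8,fy=8,interpolation=cv2.INTER_CUBIC))
"
```

```text
t 27.15 face mm x,along,norm [ 0.17 76.56 21.64] Fblk [-0.55  0.31  5.25] M [ 0.147  0.195 -0.01 ] turn [ 0.0005  0.008  -0.0006] shift [-0.043 -2.647  0.302] q7 0.93
```

View pics/g_side.png

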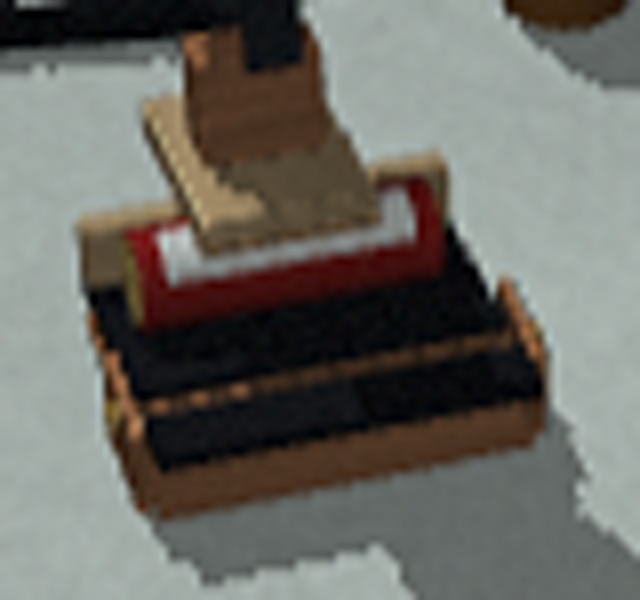

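View pics/g_top.png

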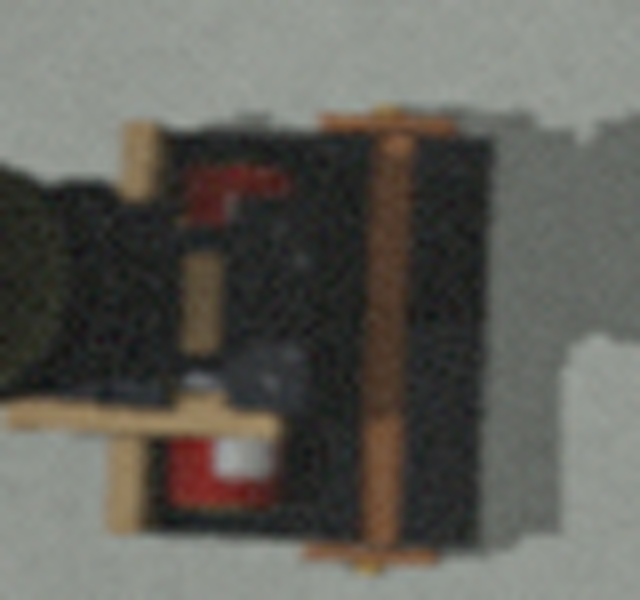

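Call:
play_rows --targets '[[[0, 0, 0], [-0.002, 0.025, -0.003], 255], [[0, 0, 0], [-0.001, 0.025, -0.003], 255], [[0, 0, 0], [0, 0.025, -0.0033], 255], [[0, 0, 0], [0, 0.025, -0.0033], 255]]'

```text
clock: 27.65
tool_pos: [0.5179, 0.0335, 0.1141]
eef_rot: [-0.039, 0.705, -0.052, 0.706]
contact_force: [-0.8, 1.4, 2.0]
opening: 0.275
```

```bash
python3 -c "
from roll import *
rep(-.03,.020,n=5)"
```

```text
t 27.85 face mm x,along,norm [ 0.13 80.64 21.66] Fblk [-0.74  0.4   4.34] M [ 0.16   0.136 -0.016] turn [ 0.0004  0.0082 -0.0006] shift [-0.044 -2.748  0.315] q7 0.92
```

Call:
play_rows --targets '[[[0, 0, 0], [-0.002, 0.025, -0.005], 255], [[0, 0, 0], [-0.001, 0.025, -0.004], 255], [[0, 0, 0], [0, 0.025, -0.004], 255], [[0, 0, 0], [0, 0.025, -0.0033], 255]]'

```text
clock: 28.25
tool_pos: [0.5179, 0.0375, 0.1135]
eef_rot: [-0.039, 0.705, -0.052, 0.707]
contact_force: [-0.1, 1.6, 2.8]
opening: 0.271
```

```bash
python3 -c "
from roll import *
rep(-.03,.020,n=5)"
```

```text
t 28.45 face mm x,along,norm [7.000e-02 8.471e+01 2.160e+01] Fblk [0.06 0.27 4.91] M [ 0.125 -0.016 -0.002] turn [ 0.0003  0.0085 -0.0007] shift [-0.043 -2.849  0.33 ] q7 0.92
```

Call:
play_rows --targets '[[[0, 0, 0], [0.001, 0.025, -0.0035], 255], [[0, 0, 0], [0.001, 0.025, -0.0035], 255], [[0, 0, 0], [0.001, 0.025, -0.0035], 255], [[0, 0, 0], [0.001, 0.025, -0.0033], 255]]'

```text
clock: 28.85
tool_pos: [0.5179, 0.0414, 0.1129]
eef_rot: [-0.039, 0.705, -0.052, 0.706]
contact_force: [0.4, 0.5, 4.3]
opening: 0.274
```

```bash
python3 -c "
from roll import *
rep(-.03,.020,n=5)"
```

```text
t 29.05 face mm x,along,norm [3.000e-02 8.871e+01 2.155e+01] Fblk [0.46 0.06 5.79] M [ 0.112 -0.083  0.025] turn [ 0.0004  0.0083 -0.0006] shift [-0.045 -2.948  0.344] q7 0.91
```

Call:
play_rows --targets '[[[0, 0, 0], [0.001, 0.025, -0.003], 255], [[0, 0, 0], [0.001, 0.025, -0.003], 255], [[0, 0, 0], [0.001, 0.025, -0.003], 255], [[0, 0, 0], [0, 0, 0], 255]]'

```text
clock: 29.45
tool_pos: [0.518, 0.0446, 0.1125]
eef_rot: [-0.039, 0.705, -0.052, 0.706]
contact_force: [0.8, 0.7, 3.8]
opening: 0.272
```

```bash
python3 -c "
from roll import *
rep(-.03,.020,n=5)"
```

```text
t 29.65 face mm x,along,norm [3.000e-02 9.160e+01 2.154e+01] Fblk [0.45 0.14 5.76] M [ 0.141 -0.039  0.032] turn [ 0.0005  0.0082 -0.0004] shift [-0.046 -3.02   0.354] q7 0.91
```

Call:
play_rows --targets '[[[0, 0, 0], [0.001, 0.025, -0.003], 255], [[0, 0, 0], [0.001, 0.025, -0.003], 255], [[0, 0, 0], [0, 0, 0], 255]]'

```text
clock: 29.95
tool_pos: [0.518, 0.0466, 0.1122]
eef_rot: [-0.039, 0.705, -0.052, 0.706]
contact_force: [1.0, 1.5, 2.8]
opening: 0.275
```

```bash
python3 -c "
from roll import *
rep(-.03,.020,n=5)"
```

```text
t 30.15 face mm x,along,norm [2.000e-02 9.364e+01 2.152e+01] Fblk [0.25 0.72 5.15] M [ 0.1   -0.064  0.031] turn [ 0.0005  0.0081 -0.0004] shift [-0.047 -3.07   0.36 ] q7 0.91
```

Call:
play_rows --targets '[[[0, 0, 0], [0.001, 0.025, -0.003], 255], [[0, 0, 0], [0, 0, 0], 255]]'

```text
clock: 30.35
tool_pos: [0.518, 0.0475, 0.1121]
eef_rot: [-0.039, 0.705, -0.052, 0.706]
contact_force: [1.1, 0.7, 3.5]
opening: 0.271
```

```bash
python3 -c "
from roll import *
rep(-.03,.020,n=5)"
```

```text
t 30.55 face mm x,along,norm [-0.   94.6  21.53] Fblk [0.29 0.14 5.24] M [ 0.094 -0.025  0.05 ] turn [ 0.0005  0.008  -0.0004] shift [-0.047 -3.094  0.363] q7 0.9
```

Call:
play_rows --targets '[[[0, 0, 0], [0.001, 0.025, -0.003], 255], [[0, 0, 0], [0, 0, 0], 255]]'

```text
clock: 30.75
tool_pos: [0.5181, 0.0485, 0.112]
eef_rot: [-0.039, 0.705, -0.052, 0.706]
contact_force: [0.3, 1.1, 2.7]
opening: 0.274
```

```bash
python3 -c "
from roll import *
import cv2
rep(-.03,.020,n=5)
for n,c in(('side',(145,220,262,342)),('top',(150,225,255,335))):
    d=r.snapshot(n);cv2.imwrite(f'pics/h_{n}.png',cv2.resize(d['color'][c[0]:c[1],c[2]:c[3],::-1],None,fx=8,fy=8,interpolation=cv2.INTER_CUBIC))
"
```

```text
t 30.95 face mm x,along,norm [1.000e-02 9.564e+01 2.154e+01] Fblk [-0.16  0.23  4.86] M [ 0.1   -0.02   0.014] turn [ 0.0005  0.008  -0.0005] shift [-0.048 -3.12   0.366] q7 0.9
```

View pics/h_side.png

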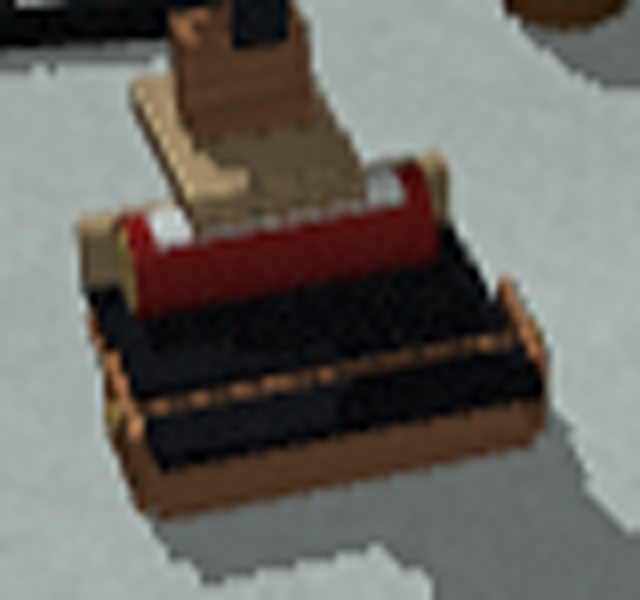

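View pics/h_top.png

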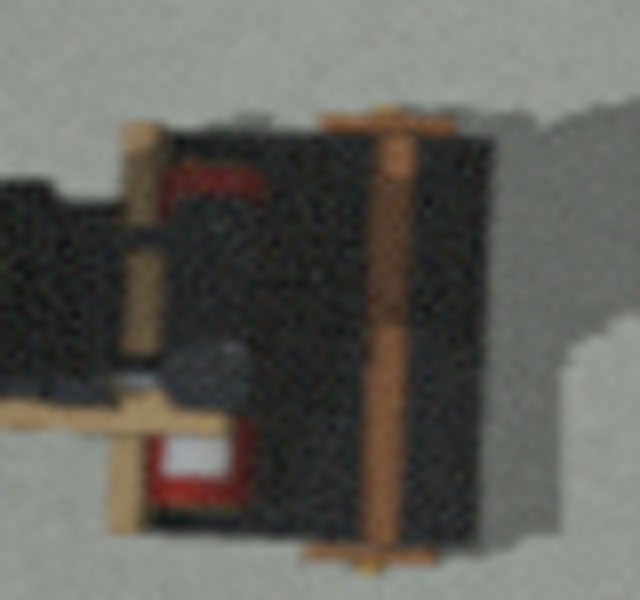

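Call:
play_rows --targets '[[[0, 0, 0], [0.001, 0.02, -0.003], 255], [[0, 0, 0], [0, 0, 0], 255]]'

```text
clock: 31.25
tool_pos: [0.5181, 0.0492, 0.1119]
eef_rot: [-0.039, 0.705, -0.052, 0.706]
contact_force: [0.6, 0.3, 3.0]
opening: 0.275
```

```bash
python3 -c "
from roll import *
rep(-.03,.020,n=4)"
```

```text
t 31.4 face mm x,along,norm [5.000e-02 9.642e+01 2.153e+01] Fblk [0.49 0.05 4.93] M [0.082 0.038 0.004] turn [ 0.0006  0.008  -0.0005] shift [-0.049 -3.139  0.369] q7 0.9
```

Call:
play_rows --targets '[[[0, 0, 0], [0.0005, 0.015, -0.002], 255], [[0, 0, 0], [0, 0, 0], 255]]'

```text
clock: 31.6
tool_pos: [0.5181, 0.0498, 0.1118]
eef_rot: [-0.039, 0.705, -0.052, 0.706]
contact_force: [0.3, 0.6, 2.5]
opening: 0.273
```

```bash
python3 -c "
from roll import *
rep(-.03,.020,n=4)"
```

```text
t 31.75 face mm x,along,norm [6.000e-02 9.706e+01 2.150e+01] Fblk [-0.12  0.17  5.05] M [0.079 0.035 0.018] turn [ 0.0005  0.008  -0.0005] shift [-0.05  -3.155  0.372] q7 0.9
```

Call:
play_rows --targets '[[[0, 0, 0], [0, 0.013, -0.0018], 255], [[0, 0, 0], [0, 0, 0], 255]]'

```text
clock: 31.95
tool_pos: [0.5181, 0.0502, 0.1118]
eef_rot: [-0.039, 0.705, -0.052, 0.706]
contact_force: [-0.9, -0.2, 2.2]
opening: 0.274
```

```bash
python3 -c "
from roll import *
rep(-.03,.020,n=4)"
```

```text
t 32.1 face mm x,along,norm [7.000e-02 9.745e+01 2.151e+01] Fblk [-0.35 -0.05  5.03] M [0.019 0.029 0.007] turn [ 0.0007  0.008  -0.0004] shift [-0.05  -3.165  0.373] q7 0.9
```

Call:
play_rows --targets '[[[0, 0, 0], [0, 0.013, -0.0018], 255], [[0, 0, 0], [0, 0, 0], 255]]'

```text
clock: 32.3
tool_pos: [0.5181, 0.0504, 0.1117]
eef_rot: [-0.039, 0.705, -0.052, 0.706]
contact_force: [0.1, 0.2, 2.2]
opening: 0.274
```

```bash
python3 -c "
from roll import *
rep(-.03,.020,n=4)"
```

```text
t 32.45 face mm x,along,norm [1.000e-02 9.764e+01 2.141e+01] Fblk [ 0.35 -1.31  3.27] M [-0.267 -0.025  0.007] turn [ 0.0011  0.0078 -0.    ] shift [-0.049 -3.17   0.376] q7 0.9
```

```bash
python3 -c "
from roll import *
import cv2
rep(-.03,.020,n=1)
for n,c in(('side',(145,220,262,342)),('top',(150,225,255,335))):
    d=r.snapshot(n);cv2.imwrite(f'pics/i_{n}.png',cv2.resize(d['color'][c[0]:c[1],c[2]:c[3],::-1],None,fx=8,fy=8,interpolation=cv2.INTER_CUBIC))
"
```

```text
t 32.45 face mm x,along,norm [1.000e-02 9.764e+01 2.141e+01] Fblk [ 0.5  -2.5   2.72] M [-0.287 -0.025  0.05 ] turn [ 0.0011  0.0078 -0.    ] shift [-0.049 -3.17   0.376] q7 0.9
```

View pics/i_top.png

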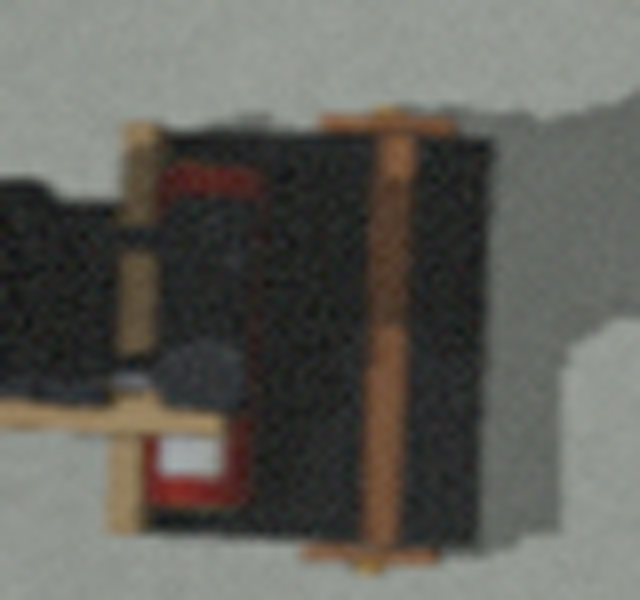

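Call:
play_rows --targets '[[[0, 0, 0], [0, 0, 0.02], 255], [[0, 0, 0], [0, 0.01, 0.06], 255], [[0, 0, 0], [0, 0.01, 0.15], 255], [[0, 0, 0], [0, 0.02, 0.3], 255], [[0, 0, 0], [0, 0, 0.4], 255]]'

```text
clock: 33.05
tool_pos: [0.5178, 0.0527, 0.1495]
eef_rot: [-0.039, 0.705, -0.052, 0.706]
contact_force: [-0.6, -0.1, -1.1]
opening: 0.271
```

```bash
python3 -c "
from roll import *
import cv2
for n,c in(('side',(145,220,262,342)),('top',(150,225,255,335))):
    d=r.snapshot(n);cv2.imwrite(f'pics/j_{n}.png',cv2.resize(d['color'][c[0]:c[1],c[2]:c[3],::-1],None,fx=8,fy=8,interpolation=cv2.INTER_CUBIC))
s=r.get_state();cur=Ro.from_quat(s['eef_rot']);print((Rg*cur.inv()).as_rotvec().round(4),s['tool_pos'],((np.array([.4774,-.3267,.16])-s['tool_pos'])/.04).round(3),s['clock'])
"
```

```text
[0.1263 0.0263 0.2543] [0.51962323 0.05296586 0.15111609] [-1.056 -9.492  0.222] 33.15
```

View pics/j_side.png

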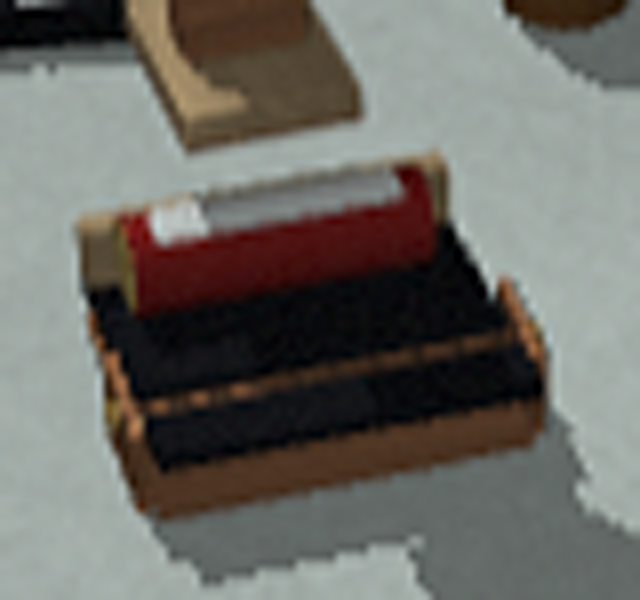

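View pics/j_top.png

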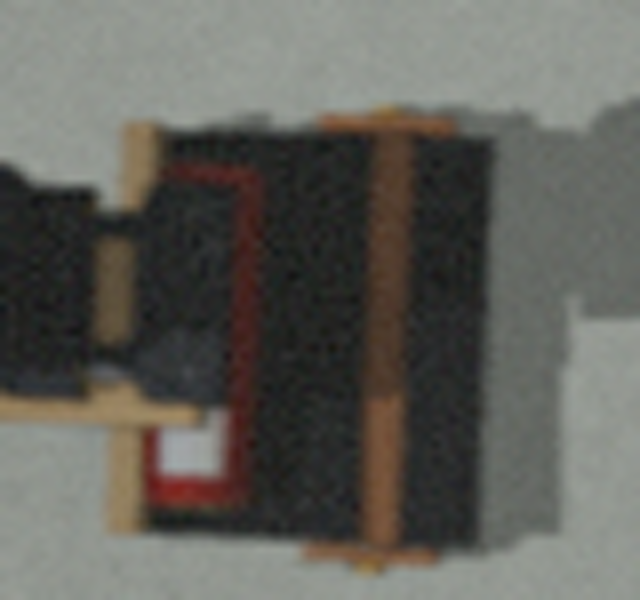

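Call:
play_rows --targets '[[[0, 0, 0], [0, 0, 0.5], 255], [[0.03, 0, 0], [-0.05, -0.4, 0.2], 255], [[0.05, 0, 0.03], [-0.1, -0.8, 0], 255], [[0.04, 0.01, 0.04], [-0.1, -0.9, 0], 255], [[0, 0.01, 0.04], [-0.1, -0.95, 0], 255]]'

```text
clock: 33.65
tool_pos: [0.5034, -0.0722, 0.1769]
eef_rot: [-0.035, 0.712, 0.029, 0.701]
contact_force: [0.2, -0.3, -2.8]
opening: 0.269
```

Call:
play_rows --targets '[[[0, 0, 0.04], [-0.15, -0.95, 0], 255], [[0, 0, 0.04], [-0.15, -0.95, 0], 255], [[0, 0, 0.04], [-0.15, -0.95, 0], 255], [[0, 0, 0.02], [-0.15, -0.95, 0], 255], [[0, 0, 0], [-0.15, -0.95, 0], 255]]'

```text
clock: 34.15
tool_pos: [0.4734, -0.2612, 0.1768]
eef_rot: [-0.085, 0.708, 0.078, 0.697]
contact_force: [0.0, 0.2, -1.8]
opening: 0.272
```

Call:
play_rows --targets '[[[0, 0, 0], [-0.1, -0.9, 0], 255], [[0, 0, 0], [0, -0.6, 0], 255], [[0, 0, 0], [0, -0.15, -0.2], 255], [[0, 0, 0], [0, 0, 0], 255]]'

```text
clock: 34.55
tool_pos: [0.469, -0.3256, 0.1675]
eef_rot: [-0.084, 0.708, 0.078, 0.696]
contact_force: [0.1, 0.6, -2.2]
opening: 0.275
```

```bash
cat > back.py <<'E'
from roll import *
s=r.get_state();cur=Ro.from_quat(s['eef_rot']);print((Rg*cur.inv()).as_rotvec().round(4),s['tool_pos'],((np.array([.4774,-.3267,.0527])-s['tool_pos'])/.04).round(3),s['clock'],s['contact_force'].round(1),s['moment'].round(2))
E
python3 back.py
```

```text
[ 0.0096 -0.0112  0.006 ] [ 0.46901851 -0.32557766  0.16748862] [ 0.21  -0.028 -2.87 ] 34.55 [ 0.1  0.6 -2.2] [ 0.11  0.05 -0.01]
```

Call:
play_rows --targets '[[[0.0096, -0.0112, 0.006], [0.32, 0.1, -0.5], 255], [[0, 0, 0], [0, 0, -0.7], 255], [[0, 0, 0], [0, 0, -0.7], 255], [[0, 0, 0], [0, 0, -0.5], 255], [[0, 0, 0], [0, 0, -0.2], 255]]'

```text
clock: 35.05
tool_pos: [0.4823, -0.3182, 0.063]
eef_rot: [-0.084, 0.704, 0.086, 0.7]
contact_force: [-0.4, 0.7, -2.0]
opening: 0.271
```

Call:
play_rows --targets '[[[0, 0, 0], [0, 0, 0], 255], [[0, 0, 0], [0, 0, 0], 255]]'

```text
clock: 35.25
tool_pos: [0.4838, -0.3208, 0.0657]
eef_rot: [-0.085, 0.703, 0.084, 0.702]
contact_force: [0.5, 0.3, -1.5]
opening: 0.27
```

```bash
python3 back.py
```

```text
[ 0.0014  0.0034 -0.0027] [ 0.48384411 -0.32084319  0.06572197] [-0.161 -0.146 -0.326] 35.25 [ 0.5  0.3 -1.5] [ 0.04 -0.02 -0.05]
```

13 mm above; lower gently with force watch.

Call:
play_rows --targets '[[[0.001, 0.0034, -0.0027], [0, 0, -0.15], 255], [[0, 0, 0], [0, 0, -0.1], 255], [[0, 0, 0], [0, 0, -0.03], 255], [[0, 0, 0], [0, 0, 0], 255]]'

```text
clock: 35.65
tool_pos: [0.4828, -0.3216, 0.0536]
eef_rot: [-0.083, 0.704, 0.083, 0.7]
contact_force: [0.0, 0.4, -2.8]
opening: 0.272
```

```bash
python3 back.py
```

```text
[ 0.0003 -0.0014  0.0013] [ 0.48282485 -0.32163988  0.05362082] [-0.136 -0.127 -0.023] 35.65 [ 0.   0.4 -2.8] [0.09 0.03 0.01]
```

Call:
play_rows --targets '[[[0, 0, 0], [0, 0, -0.02], 255], [[0, 0, 0], [0, 0, 0], 255]]'

```text
clock: 35.85
tool_pos: [0.483, -0.3217, 0.0529]
eef_rot: [-0.083, 0.704, 0.083, 0.7]
contact_force: [0.1, 0.1, -1.7]
opening: 0.273
```

```bash
python3 back.py
```

```text
[ 0.0004 -0.0011  0.0013] [ 0.48295274 -0.32166984  0.0529428 ] [-0.139 -0.126 -0.006] 35.85 [ 0.1  0.1 -1.7] [0.04 0.03 0.02]
```

Call:
play_rows --targets '[[[0, 0, 0], [0, 0, -0.01], 255], [[0, 0, 0], [0, 0, 0], 255]]'

```text
clock: 36.05
tool_pos: [0.4831, -0.3217, 0.0527]
eef_rot: [-0.083, 0.704, 0.083, 0.7]
contact_force: [0.4, 0.3, -0.8]
opening: 0.268
```

```bash
python3 back.py
```

```text
[ 0.0005 -0.0009  0.0013] [ 0.4830737  -0.32169861  0.05266438] [-0.142 -0.125  0.001] 36.05 [ 0.4  0.3 -0.8] [ 0.09 -0.05 -0.06]
```

Call:
play_rows --targets '[[[0, 0, 0], [0, 0, -0.01], 255], [[0, 0, 0], [0, 0, 0], 255]]'

```text
clock: 36.25
tool_pos: [0.4831, -0.3217, 0.0526]
eef_rot: [-0.083, 0.704, 0.083, 0.7]
contact_force: [-1.2, -0.4, 4.4]
opening: 0.278
```

```bash
python3 back.py
```

```text
[ 0.0007 -0.0008  0.0013] [ 0.48312051 -0.32169087  0.05260672] [-0.143 -0.125  0.002] 36.25 [-1.2 -0.4  4.4] [ 0.19  0.24 -0.01]
```

Call:
play_rows --targets '[[[0, 0, 0], [0, 0, 0.005], 200], [[0, 0, 0], [0, 0, 0], 120], [[0, 0, 0], [0, 0, 0], 60], [[0, 0, 0], [0, 0, 0], 0], [[0, 0, 0], [0, 0, 0], 0]]'

```text
clock: 36.75
tool_pos: [0.4829, -0.3216, 0.0521]
eef_rot: [-0.083, 0.704, 0.083, 0.7]
contact_force: [0.8, -0.4, -0.4]
opening: 0.615
```

Call:
play_rows --targets '[[[0, 0, 0], [0, 0, 0], 0], [[0, 0, 0], [0, 0, 0], 0], [[0, 0, 0], [0, 0, 0], 0]]'

```text
clock: 37.05
tool_pos: [0.483, -0.3216, 0.0523]
eef_rot: [-0.083, 0.704, 0.083, 0.7]
contact_force: [-0.2, 0.6, -0.2]
opening: 0.883
```

Call:
play_rows --targets '[[[0, 0, 0], [0, 0, 0.2], 0], [[0, 0, 0], [0, 0, 0.5], 0], [[0, 0, 0], [0, 0, 0.8], 0], [[0, 0, 0], [0, 0, 0.9], 0], [[0, 0, 0], [0, 0, 0.9], 0]]'

```text
clock: 37.55
tool_pos: [0.4827, -0.3214, 0.1861]
eef_rot: [-0.083, 0.704, 0.083, 0.7]
contact_force: [0.0, -1.1, 0.2]
opening: 0.999
```

Call:
play_rows --targets '[[[0, 0, 0], [-0.2, -0.4, 0.5], 0], [[0, 0, 0], [-0.4, -0.6, 0.2], 0], [[0, 0, 0], [-0.4, -0.6, 0], 0], [[0, 0, 0], [-0.2, -0.3, 0], 0], [[0, 0, 0], [0, 0, 0], 0]]'

```text
clock: 38.05
tool_pos: [0.433, -0.3996, 0.2122]
eef_rot: [-0.081, 0.705, 0.081, 0.7]
contact_force: [0.5, 0.5, -0.4]
opening: 1.0
```

```bash
python3 -c "
from roll import *
import cv2
for n,c in(('side',(90,310,240,440)),('top',(100,240,150,440))):
    d=r.snapshot(n);k=3 if n=='side' else 2.7;cv2.imwrite(f'pics/k_{n}.png',cv2.resize(d['color'][c[0]:c[1],c[2]:c[3],::-1],None,fx=k,fy=k,interpolation=cv2.INTER_CUBIC))
    if n=='top':cv2.imwrite('pics/k_bar.png',cv2.resize(d['color'][150:225,255:335,::-1],None,fx=8,fy=8,interpolation=cv2.INTER_CUBIC))
s=r.get_state();print(s['clock'],s['contact_force'],s['qd'].max())
"
```

```text
38.15 [ 0.50041036  1.0124519  -0.07927793] 0.0017749485121673614
```

View pics/k_side.png

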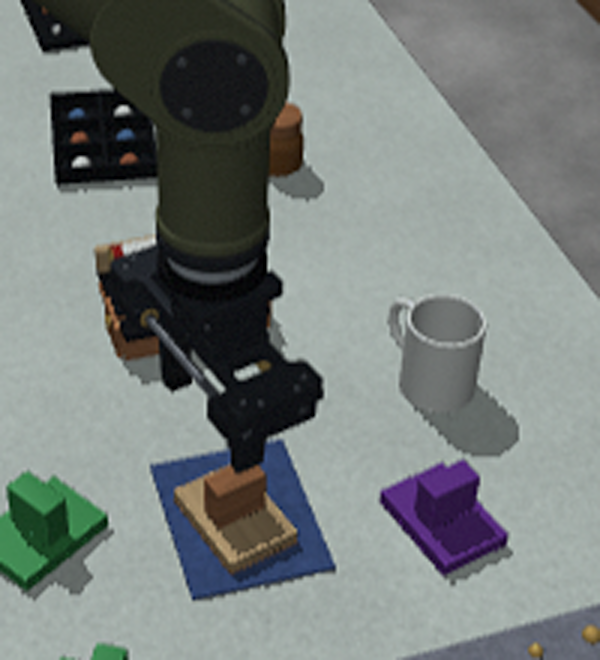

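View pics/k_bar.png

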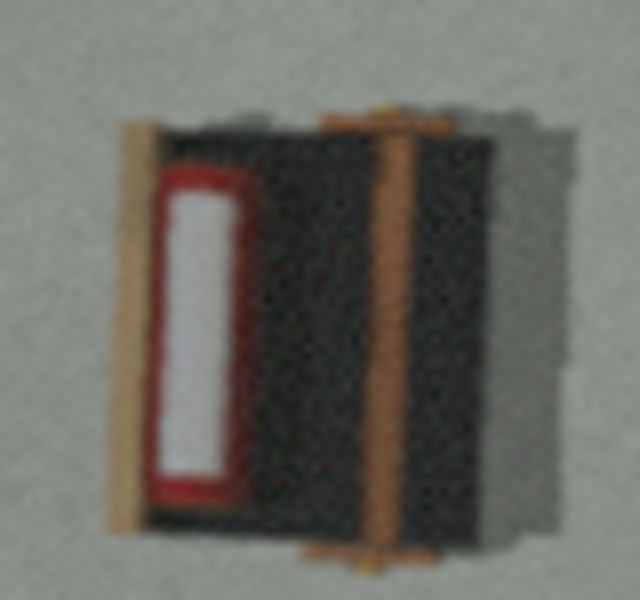

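View pics/k_top.png

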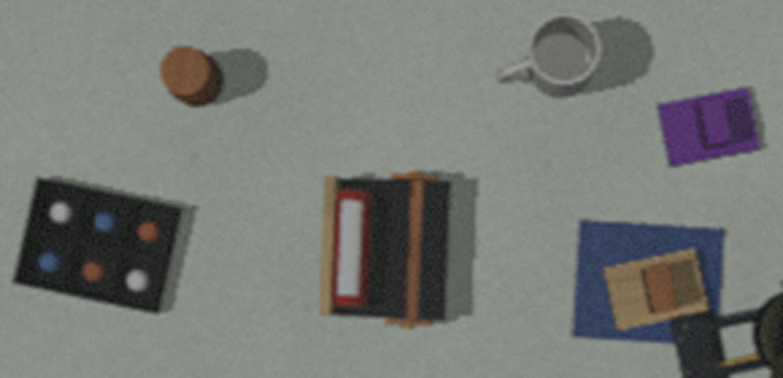

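The bar lies square against the stop with its white inlay on top (columns 165–235 of the crop, bar 150–260). The block stands within the mat, and the tray, mug and jar are where they were. The arm is clear of everything.

```bash
python3 -c "
from plant import r
print(r.finish_job())"
```

```text
the job is handed in; nothing more can be done
None
```

The job is handed in at about 38 s. I gripped the block from its mat, pressed its cork face on the bar and rolled the bar out of the groove to the stop. Then I stood the block back on the mat and moved the arm clear.

- **Result:** In the last pictures, taken just before handing in, the bar lies square against the stop with the white inlay on top. The block stands on its mat about 8 mm from where it was, and the tray, mug and jar look unmoved.
- **Pressure:** It read about 3.3 to 7.5 N throughout the roll. It peaked at about 9.6 N at first touch, before the bar moved, above the 3 to 8 N range but under the 18 N limit.
- **Stop contact:** Resistance from the stop appeared after about 127 mm of face travel, against 126 mm expected for half a turn without slip.
- **Sideways force:** It wandered up to about ±1.9 N during the roll, and I corrected it by small sideways shifts. The pictures show no skew or slip from it.
- **Not settled:** The wrist moment readings did not clearly show which side of the block carried the load. I made small tilt corrections on a first reading of them that I later judged mistaken; their effect seems harmless.
- **Tilt estimate:** The board's tilt came from the pictures as about 7.4 degrees and agreed roughly with the path of the roll.

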